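# Fetch the boot heel from boxed in by tin, bottle and jar

### The job

The boot heel in the wooden tray is boxed in by a tall tin, a bottle and a jar. Stand all three upright on the black rubber mat, and only then take the heel out and set it on the bare heel seat of the leather sole, the way up it lies now, square with the outline and with its flat edge towards the toe. Once the heel is down, put the tall tin, the bottle and the jar back in the tray, each upright where it stood at the start, and leave the flat polish tin and the thread spool alone.

Things in the scene. Friction and masses are not known exactly. Their poses are not given: they have to be found in the camera images.
- rack: Fixed shallow open wooden tray, 190 mm (x) by 236 mm (y) outside, walls 6 mm thick and 30 mm high, floor 6 mm thick (what stands in it stands 6 mm above the bench). Origin: centre of its underside, on the bench. It may be turned up to 0.15 rad. The tin, bottle and jar stand in it around the heel, one in front (-x) of it and one at each side, in any order.
- mat: Fixed flat black rubber mat, 150 mm (x) by 240 mm (y), 4 mm thick: the side area. Origin: centre of its underside, on the bench; x and y along its edges.
- sole: Fixed tan leather boot sole lying flat on the bench, 258 mm long, 8 mm thick, up to 88 mm wide. Origin on the bench on its long middle line; +x points to the toe (148 mm ahead), -x to the rounded heel end (110 mm behind), z up.
- seat (a point): Point on the top face of the sole (8 mm above the bench), 70 mm behind the sole's origin: where the heel's origin belongs. Axes as the sole. Round it a dark D-shaped outline of the same 63 by 54 mm shape as the heel, with brass nail heads, flat edge towards the toe.
- heel: Loose stacked-leather boot heel, a D-shaped block, brown layers with a black rubber top face, 63 mm long (x), 54 mm wide (y), 30 mm high, about 90 g. Origin on its underside, on the middle line, 28 mm from the flat front edge (which faces its +x) and 35 mm from the end of the round back (-x). The sides are straight and parallel from 8 mm behind the origin to the flat edge: grip it there across y.
- tin: Loose tall bare-metal round tin, 60 mm in diameter up to 110 mm, with a narrower lid (48 mm) to 118 mm, about 300 g. Origin: centre of its underside, z up.
- bottle: Loose slim tan bottle, 50 mm in diameter up to 95 mm, shoulder narrowing to a black cap (26 mm) whose top is at 120 mm; about 180 g. Origin: centre of its underside, z up.
- jar: Loose low amber jar, 58 mm in diameter up to 72 mm with a black lid 60 mm in diameter to 90 mm; about 250 g. Origin: centre of its underside, z up.
- polish: Bystander: loose flat round polish tin, brown lid, 60 mm in diameter, 24 mm high, lying on the bench. Origin: centre of its underside. Not to be moved.
- spool: Bystander: loose white thread spool standing on end, 48 mm in diameter, 54 mm high. Origin: centre of its underside. Not to be moved.
There are look-alikes about, which are no part of the job. Of the things like the tin, leave any that is purple; of the rest the larger one is meant. Of the things that look like the bottle, the largest one is meant.

How it is judged:
By the outcome, as a careful person would: the job done as asked, in the order asked, and still so for the second after the job is handed in, with the robot touching nothing.
It also fails if it takes over 147 s, if anything falls off the work surface, if the arm or the gripper's body presses on something with over 40 N, if the wrist force passes 120 N, or if a joint passes its speed limit or range.

### The arm

A 6-joint arm with a two-finger parallel gripper is mounted at the origin on the work surface. World frame = base frame: x ahead of the robot, y to its left, z up, the work surface at z = 0. Lengths are in mm, angles in rad, forces in N, time in s.
With the tool pointing down it reaches from about 275 to 1000 mm from the base axis. Payload 8.4 kg.
Tool frame: the origin (TCP) lies on the mounting face of the last link; the fingertips stand 173 mm ahead of it and the grasp point (between the pads) lies 155 mm ahead of it; z points along the fingers, y is the line along which they close (so a half turn about z gives the same grasp; the last joint's range is limited). The gripper opens to 85 mm and grips with 20 to 120 N. Pads are 22 mm wide; open, the fingers measure 114 mm over their backs; the gripper's body (76 mm by 85 mm) begins 54 mm behind the grasp point. The pads swing forward as they close: fully open they stand 13 mm farther back than shut.
Start: joints at [-1.295, 0.353, 1.633, -0, 1.155, -0.002], TCP at [171.399, -601.042, 404.681] pointing down, gripper open.
Joint ranges: [-2.63, 2.63], [-0.92, 2.1], [0.06, 2.66], [-1.3, 4.44], [0, 2.69], [-3.02, 3.02]. Speed limits (rad/s): [2.22, 2.22, 2.79, 3.14, 3.14, 3.14].

### API

Orientations are given as [roll, pitch, yaw] about the fixed x, y, z axes, in that order (R = Rz(yaw) Ry(pitch) Rx(roll)).
In Python, from rig import r gives the robot as it stands.
- The arm moves only by the tool apply_moves, never from a script. Its argument "deltas" is a list of rows, each an object with "claw": the gripper command: -1 is fully open, 1 is shut, values between are in proportion; "delta_pos": the shift along the tool's x, y, z in cm, a list of three; "yaw": the turn about the tool's z in rad. In form: [{"claw": claw, "delta_pos": [tx, ty, tz], "yaw": yaw}, ...]. A call has 1 to 8 rows; each row shifts and turns the commanded pose from where the row before left it, along the tool's axes as they then stand; what a row does not reach is not made up. A row lasts 1/8 s, in which the tool goes at most 62.5 mm and 10.7 degrees, less where a joint would pass 70% of its speed; a pose out of reach is approached as far as the arm can. A call with a gripper value outside its range is refused whole. The fingers move at their own pace and stop on an object; "grip_force" is the grip in N (left out, the last holds). Time passes only in rows, so rows that do not move let the fingers close. It gives the time, the measured TCP pose, the force, the opening and the grip force at its end, in the units of the state.
- r.sense(): the state, without advancing time (a new reading comes with each control period).
- r.grab_frame(name): name is "scene" or "side" or "wrist"; returns a dict with "img" (384x512x3 uint8, blue, green, red), "z_map" (384x512 float32, mm along the optical axis (not along the pixel's ray), 0 where there is no reading), "fx", "fy", "cx", "cy" (pixels), "dist" ([k1, k2, p1, p2, k3] as OpenCV has them; the pictures are not rectified), "eye" and "rotation" of the camera in the world; the wrist camera has in their place "T_tool_cam" (4x4, takes a point from camera to tool coordinates, whose origin is the TCP and whose axes are the flange's). Camera axes: x right, y up, looking along -z (the intrinsics and any distortion apply to the point x, -y, -z); pixel columns grow to the right and rows downward; lengths in mm; the calibration is good to about 2 mm. A picture is of the moment at which its call begins: read the wrist's pose just before it.
- r.sign_off(): hands the job in; it is judged then, once.
The state is a dict: "clock": time; "qpos": joint angles; "qvel": joint speeds; "joint_efforts": joint torques, N m; "eef_pos": TCP position; "tcp_rot": TCP orientation; "contact_force": force on the tool from outside, world axes, zero at the start; "wrist_torque": the same for the moment, N m; "opening": opening from 0.0 (shut) to 1.0 (fully open); "grasp_force": force on a finger pad.
Only numpy, scipy, OpenCV 4.12 (cv2) and the standard library are available. Lean on these libraries where they do the work, as an engineer would, in place of code of your own. Each camera call takes 0.05 s, during which the arm holds its last target. There are 200 camera calls.

## Working session

There is one attempt and no reset: what is moved stays moved. The work goes in short steps, Python scripts to look and compute and a tool call to move; the robot and the scene stay as the last step left them, time stands still between calls to the robot, and variables do not carry over. Pictures are saved under pics/ and viewed, at most 14 in all, crops included, and the job is handed in when it is done.

Besides the shell and the picture viewer there is one more tool, called by a JSON object that holds its "fn" and its "kwargs". apply_moves: Moves the arm, as the interface text tells. Its arguments: {"type":"object","properties":{"deltas":{"type":"array"},"grip_force":{"type":"number"}},"required":["deltas"]}

```bash
ls; mkdir -p pics
cat > h.py <<'E'
import numpy as np, cv2, pickle
from rig import r
def grab(name,save=None):
    s=r.sense(); f=r.grab_frame(name)
    if name=='wrist':
        from scipy.spatial.transform import Rotation as R
        T=np.eye(4);T[:3,:3]=R.from_euler('xyz',s['tcp_rot']).as_matrix();T[:3,3]=s['eef_pos']
        W=T@np.array(f['T_tool_cam']);f['eye']=W[:3,3];f['rotation']=W[:3,:3]
    f['eye']=np.array(f['eye'],float);f['rotation']=np.array(f['rotation'],float)
    if save: cv2.imwrite('pics/'+save+'.png',f['img'])
    pickle.dump(f,open((save or name)+'.pkl','wb'))
    return f
def K(f): return np.array([[f['fx'],0,f['cx']],[0,f['fy'],f['cy']],[0,0,1.]])
def rays(f,uv):
    p=cv2.undistortPoints(np.array(uv,float).reshape(-1,1,2),K(f),np.array(f['dist'],float)).reshape(-1,2)
    return np.c_[p[:,0],-p[:,1],-np.ones(len(p))]@f['rotation'].T
def onz(f,uv,z):
    d=rays(f,uv); return f['eye']+d*((z-f['eye'][2])/d[:,2])[:,None]
def cloud(f):
    h,w=f['z_map'].shape; v,u=np.mgrid[:h,:w]
    d=rays(f,np.c_[u.ravel(),v.ravel()]); P=f['eye']+d*f['z_map'].reshape(-1,1)
    P[f['z_map'].ravel()==0]=np.nan
    return P.reshape(h,w,3)
E
python3 - <<'E'
from h import *
print(r.sense())
for n in('scene','side','wrist'):
    f=grab(n,n+'0'); print(n,f['eye'],f['rotation'].round(3).tolist(),f['fx'],f['dist'])
a=[cv2.imread(f'pics/{n}0.png') for n in('scene','side')]
E
```

```text
pics
{'clock': 0.0, 'qpos': array([-1.29540111e+00,  3.53666560e-01,  1.63415383e+00,  3.50753128e-05,
        1.15520373e+00, -2.38490949e-03]), 'qvel': array([-0.00055327, -0.00044311,  0.00183563, -0.00195446,  0.00072049,
       -0.00024784]), 'joint_efforts': array([ 3.87005020e-04, -6.05248618e+01, -3.42061508e+01, -9.47589228e-05,
        9.35135846e-03,  1.23214019e-05]), 'eef_pos': array([ 171.33691354, -600.80448463,  403.9415822 ]), 'tcp_rot': array([-3.14016126e+00, -3.54831327e-05,  2.77765915e-01]), 'contact_force': array([-0.43177801, -0.37027959, -0.21190046]), 'wrist_torque': array([0.01518524, 0.01753762, 0.02381105]), 'grasp_force': 0.0, 'opening': 0.9989575362571146}
scene [1408.08887204  323.78773059 1004.48204856] [0.768, 0.015, 1.881] 428.3230057887282 [-0.14293715  0.          0.          0.          0.        ]
side [-51.8971512  702.5534997  921.04291349] [0.788, -0.007, -2.434] 379.0369170275799 [-0.00099932  0.          0.          0.          0.        ]
wrist [ 237.44341274 -580.83915709  375.01859285] [[0.274, 0.925, 0.262], [-0.962, 0.264, 0.074], [-0.001, -0.272, 0.962]] 330.1839786268828 [0.01622925 0.         0.         0.         0.        ]
```

Run:
```python
s=open('h.py').read()
s=s.replace("f['rotation']=np.array(f['rotation'],float)\n","f['rotation']=np.array(f['rotation'],float)\n    if f['rotation'].size==3:\n        from scipy.spatial.transform import Rotation as R\n        f['rotation']=R.from_euler('xyz',f['rotation']).as_matrix()\n")
open('h.py','w').write(s)
import pickle,numpy as np
from scipy.spatial.transform import Rotation as R
from h import cloud
for n in('scene0','side0'):
    f=pickle.load(open(n+'.pkl','rb')); f['rotation']=R.from_euler('xyz',f['rotation']).as_matrix(); pickle.dump(f,open(n+'.pkl','wb'))
    P=cloud(f); print(n,P[::75,::100].reshape(-1,3).round()[:30].tolist())
```

```text
scene0 [[-558.0, -2035.0, 132.0], [-374.0, -1093.0, 232.0], [-1230.0, -946.0, -84.0], [142.0, 46.0, 515.0], [-1250.0, 351.0, 58.0], [-784.0, 813.0, 309.0], [98.0, -1443.0, 29.0], [-79.0, -967.0, -19.0], [-173.0, -476.0, -4.0], [189.0, 68.0, 285.0], [-1255.0, 445.0, -442.0], [-1255.0, 1064.0, -310.0], [307.0, -1415.0, -280.0], [436.0, -623.0, 1.0], [333.0, -256.0, 4.0], [224.0, 92.0, 1.0], [113.0, 445.0, -0.0], [-13.0, 825.0, -1.0], [860.0, -755.0, -3.0], [752.0, -423.0, -4.0], [660.0, -117.0, -0.0], [569.0, 177.0, -1.0], [483.0, 473.0, 3.0], [415.0, 778.0, 28.0], [911.0, -1057.0, -571.0], [989.0, -276.0, -2.0], [902.0, -15.0, -1.0], [823.0, 240.0, 0.0], [746.0, 499.0, -2.0], [671.0, 776.0, -3.0]]
side0 [[1484.0, 226.0, 483.0], [nan, nan, nan], [1491.0, -670.0, 268.0], [1485.0, -1549.0, 61.0], [758.0, -1411.0, 247.0], [130.0, -387.0, 624.0], [1484.0, 332.0, 254.0], [1487.0, -39.0, 109.0], [1488.0, -615.0, -115.0], [935.0, -797.0, 2.0], [174.0, 18.0, 578.0], [159.0, -1371.0, 44.0], [1478.0, 457.0, -12.0], [1482.0, 78.0, -239.0], [868.0, -45.0, 5.0], [574.0, -298.0, 6.0], [119.0, 54.0, 449.0], [-17.0, -816.0, 4.0], [1481.0, 606.0, -336.0], [810.0, 432.0, 24.0], [503.0, 284.0, 128.0], [351.0, 10.0, 2.0], [57.0, 92.0, 298.0], [-103.0, 10.0, 349.0], [562.0, 736.0, 262.0], [602.0, 575.0, 1.0], [399.0, 400.0, 1.0], [196.0, 223.0, -2.0], [-12.0, 81.0, 47.0], [-215.0, -126.0, 4.0]]
```

View pics/scene0.png

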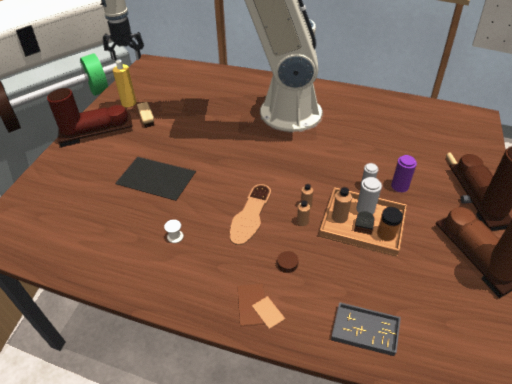

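View pics/side0.png

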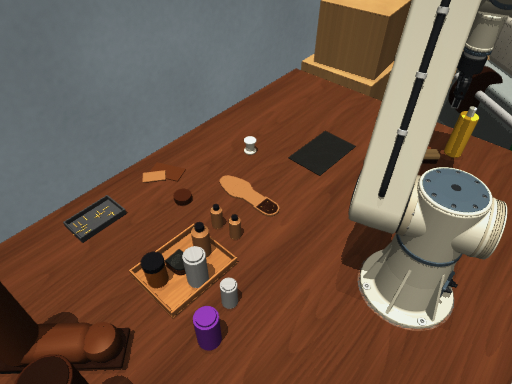

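The scene view shows the tray at about (365,220), holding the bottle (342,203), tin (369,195), jar (390,222) and heel (365,222). The look-alikes are a small grey tin (370,172), a purple tin (403,173) and two small bottles (307,195) and (302,212). The mat is at (157,178), the sole's heel seat at (261,190), and its toe at (243,235).
In the side view the tin is at (196,267), the bottle (201,238), the jar (155,269), the heel (177,262), the small tin (230,292), the purple tin (207,328) and the small bottles (217,216) and (235,226). I choose the three standing in the tray.

Run:
```python
from h import *
f=pickle.load(open('scene0.pkl','rb')); g=pickle.load(open('side0.pkl','rb'))
def P(n,uvs,uvg,z):
    print(n,z,onz(f,[uvs],z)[0].round(),onz(g,[uvg],z)[0].round() if uvg else '')
P('bottle',(342,190),(201,227),124);P('tin',(371,182),(196,251),122);P('jar',(391,213),(154,256),94);P('heel',(365,222),(177,262),36)
P('seat end',(265,185),(270,213),8);P('toe',(238,242),(222,180),8)
P('spool',(173,224),(250,140),54);P('polish',(288,258),(183,194),24)
for c in [(332,190),(407,204),(396,250),(321,232)]: P('tray',c,None,30)
for c in [(133,158),(196,172),(182,198),(117,181)]: P('mat',c,None,4)
for c in [(307,187),(302,202)]: P('sb',c,None,80)
P('smalltin',(370,166),(229,281),80);P('purple',(405,158),(207,312),118)
cv2.imwrite('pics/c.png',np.hstack([cv2.resize(f['img'][150:260,280:430],None,fx=2.6,fy=3.5),cv2.resize(g['img'][200:320,110:260],None,fx=2.6,fy=3.2)]))
```

```text
bottle 124 [509. 280. 124.] [498. 286. 124.]
tin 122 [448. 357. 122.] [450. 349. 122.]
jar 94 [529. 431.  94.] [540. 421.  94.]
heel 36 [532. 365.  36.] [517. 372.  36.]
seat end 8 [442.  26.   8.] [452.  37.   8.]
toe 8 [693.  20.   8.] [681.  25.   8.]
spool 54 [ 720. -171.   54.] [ 720. -171.   54.]
polish 24 [716. 177.  24.] [718. 173.  24.]
tray 30 [422. 244.  30.] 
tray 30 [414. 484.  30.] 
tray 30 [606. 466.  30.] 
tray 30 [603. 246.  30.] 
mat 4 [ 443. -474.    4.] 
mat 4 [ 446. -222.    4.] 
mat 4 [ 574. -216.    4.] 
mat 4 [ 567. -468.    4.] 
sb 80 [483. 173.  80.] 
sb 80 [548. 173.  80.] 
smalltin 80 [329. 346.  80.] [343. 341.  80.]
purple 118 [301. 449. 118.] [307. 449. 118.]Traceback (most recent call last):
  File "<stdin>", line 12, in <module>
    return _nx.concatenate(arrs, 1, dtype=dtype, casting=casting)
           ~~~~~~~~~~~~~~~^^^^^^^^^^^^^^^^^^^^^^^^^^^^^^^^^^^^^^^
ValueError: all the input array dimensions except for the concatenation axis must match exactly, but along dimension 0, the array at index 0 has size 385 and the array at index 1 has size 384
```

{"fn": "apply_moves", "kwargs": {"deltas": [{"claw": -1,"delta_pos": [0,0,0],"yaw": -0.1847},{"claw": -1,"delta_pos": [0,0,0],"yaw": -0.1847},{"claw": -1,"delta_pos": [0,0,0],"yaw": -0.1847},{"claw": -1,"delta_pos": [0,0,0],"yaw": -0.1847},{"claw": -1,"delta_pos": [0,0,0],"yaw": -0.1847},{"claw": -1,"delta_pos": [0,0,0],"yaw": -0.1847},{"claw": -1,"delta_pos": [0,0,0],"yaw": -0.1847}]}}

```text
clock: 1.02
eef_pos: [171.4, -600.9, 404.4]
tcp_rot: [-3.141, -0.001, 1.577]
contact_force: [-0.5, 0.5, 0.4]
opening: 0.997
grasp_force: 0.0
```

{"fn": "apply_moves", "kwargs": {"deltas": [{"claw": -1,"delta_pos": [4.5,4,0],"yaw": 0},{"claw": -1,"delta_pos": [4.5,4,0],"yaw": 0},{"claw": -1,"delta_pos": [4.5,4,0],"yaw": 0},{"claw": -1,"delta_pos": [4.5,4,0],"yaw": 0},{"claw": -1,"delta_pos": [4.5,4,0],"yaw": 0},{"claw": -1,"delta_pos": [4.5,4,0],"yaw": 0},{"claw": -1,"delta_pos": [5,4,0],"yaw": 0},{"claw": -1,"delta_pos": [6,1,0],"yaw": 0}]}}

```text
clock: 2.02
eef_pos: [462.3, -220.7, 404.7]
tcp_rot: [3.14, 0.0, 1.571]
contact_force: [0.9, 0.7, -0.6]
opening: 0.998
grasp_force: 0.0
```

{"fn": "apply_moves", "kwargs": {"deltas": [{"claw": -1,"delta_pos": [5.5,0.8,0],"yaw": 0},{"claw": -1,"delta_pos": [5.5,0.8,0],"yaw": 0},{"claw": -1,"delta_pos": [5.5,0.8,0],"yaw": 0},{"claw": -1,"delta_pos": [5.5,0.8,0],"yaw": 0},{"claw": -1,"delta_pos": [5.5,0.8,0],"yaw": 0},{"claw": -1,"delta_pos": [0,0,0],"yaw": 0},{"claw": -1,"delta_pos": [0,0,0],"yaw": 0}]}}

```text
clock: 2.9
eef_pos: [500.3, 52.7, 404.4]
tcp_rot: [-3.141, 0.0, 1.572]
contact_force: [0.2, -0.3, 0.4]
opening: 1.0
grasp_force: 0.0
```

Run:
```python
from h import *
grab('wrist','w_sole')
```

{"fn": "apply_moves", "kwargs": {"deltas": [{"claw": -1,"delta_pos": [5.5,0,0],"yaw": 0},{"claw": -1,"delta_pos": [5.5,0,0],"yaw": 0},{"claw": -1,"delta_pos": [5.5,0,0],"yaw": 0},{"claw": -1,"delta_pos": [5.5,0,0],"yaw": 0},{"claw": -1,"delta_pos": [5.5,0,0],"yaw": 0},{"claw": -1,"delta_pos": [5,0,0],"yaw": 0},{"claw": -1,"delta_pos": [0,0,0],"yaw": 0},{"claw": -1,"delta_pos": [0,0,0],"yaw": 0}]}}

```text
clock: 3.95
eef_pos: [501.0, 376.3, 404.3]
tcp_rot: [-3.141, 0.001, 1.57]
contact_force: [-0.4, 0.1, 0.4]
opening: 1.0
grasp_force: 0.0
```

Run:
```python
from h import *
s=r.sense();print(s['eef_pos'],s['tcp_rot'])
grab('wrist','w_tray')
cv2.imwrite('pics/both.png',np.vstack([cv2.imread('pics/w_sole.png')[::1],cv2.imread('pics/w_tray.png')])[:, :])
a=cv2.imread('pics/w_sole.png')[60:324,:];b=cv2.imread('pics/w_tray.png')[0:330]
cv2.imwrite('pics/both.png',np.vstack([a,b]))
```

```text
[500.97344332 376.29323471 404.30215565] [-3.14093989e+00  1.07857301e-03  1.56964163e+00]
```

View pics/both.png

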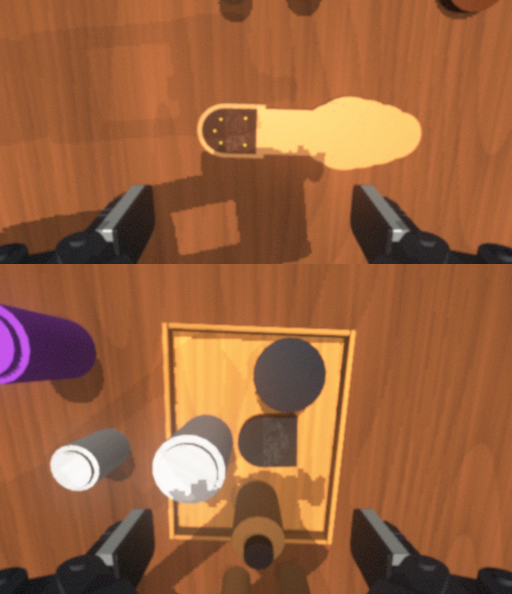

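The top crop (sole) shows the sole's dark D-shaped seat at (230,130), with its flat edge to the right, towards the toe (+x). The bottom crop (tray, rows offset 264) shows the jar at (290,375), the heel D at (268,441) with its flat edge right, the grey tin top at (188,470) and the bottle cap at (258,552). The purple tin (5,345) and the small tin (75,468) are outside the tray.

Run:
```python
from h import *
f=pickle.load(open('w_tray.pkl','rb')); P=cloud(f); img=f['img']
hsv=cv2.cvtColor(img,cv2.COLOR_BGR2HSV)
for n,(u,v),zr in [('tin lid',(190,208),124),('tinbody',(190,205),116),('jar',(290,110),96),('cap',(258,288),126),('heel',(285,176),36),('smalltin',(75,203),90)]:
    w=P[v-3:v+4,u-3:u+4].reshape(-1,3); print(n,np.nanmedian(w,0).round(1), onz(f,[(u,v)],zr)[0].round(1), hsv[v,u])
def comp(mask,seed):
    k=cv2.connectedComponents(mask.astype(np.uint8))[1]; return k==k[seed[1],seed[0]]
def rep(n,m,z):
    c=max(cv2.findContours(m.astype(np.uint8),cv2.RETR_EXTERNAL,cv2.CHAIN_APPROX_NONE)[0],key=len).reshape(-1,2)
    w=onz(f,c,z)[:,:2].astype(np.float32); (cc,rr)=cv2.minEnclosingCircle(w); print(n,z,'px',m.sum(),'circ',np.round(cc,1),round(rr,1),'fitell',cv2.fitEllipse(w),'rect',cv2.minAreaRect(w)); return w
V=hsv[...,2]
z=P[...,2]
rep('jar',comp((z>88)&(z<104),(290,110)),96)
rep('tinlid',comp((z>120)&(z<130)&(V>120),(188,195)),124)
rep('tinall',comp((z>108)&(z<130),(188,195)),116)
rep('cap',comp((z>115)&(z<140)&(V<60),(258,288)),126)
rep('heel',comp((z>26)&(z<46)&(V<90),(285,176)),36)
print(V[170:182,285])
# tray edges: outer rim from z>25
g=pickle.load(open('w_sole.pkl','rb')); f=g; hs=cv2.cvtColor(g['img'],cv2.COLOR_BGR2HSV)
m=(hs[...,2]<130)
print('seat hsv',hs[190,225],hs[190,212],hs[190,300],hs[190,262])
S=(hs[...,2]>170); k=comp(S,(300,190)); w=rep('sole',k,8)
m=cv2.morphologyEx(((hs[...,2]<150)).astype(np.uint8),cv2.MORPH_CLOSE,np.ones((5,5)))
w=rep('D',comp(m,(225,190)),8); print(w.min(0),w.max(0))
```

```text
tin lid [451.2 362.1 125.7] [450.7 361.5 124. ] [ 12   5 246]
tinbody [451.2 364.5 125.7] [449.3 361.4 116. ] [ 20   6 247]
jar [531.5 436.8  97.6] [531.6 436.7  96. ] [178  43  83]
cap [505.5 291.2 127.9] [505.5 290.1 126. ] [ 12 105  56]
heel [534.9 367.5  37.6] [535.1 367.3  36. ] [ 11  71 101]
smalltin [339.9 354.6  89. ] [340.6 354.9  90. ] [ 20   3 249]
jar 96 px 4230 circ [531.2 435.4] 29.9 fitell ((531.1575927734375, 435.440185546875), (58.632598876953125, 58.794830322265625), 74.95381164550781) rect ((531.3526611328125, 435.4654846191406), (58.13534164428711, 58.50687026977539), 89.92880249023438)
tinlid 124 px 2716 circ [448.6 361.9] 24.7 fitell ((448.8000183105469, 361.5202941894531), (47.00648498535156, 48.500648498535156), 148.8535919189453) rect ((448.7245788574219, 361.6392517089844), (48.62887954711914, 47.405906677246094), 69.72547912597656)
tinall 116 px 4063 circ [449.4 361.9] 31.1 fitell ((448.9940490722656, 361.9020080566406), (58.886417388916016, 61.436805725097656), 147.89683532714844) rect ((449.1759033203125, 361.8949279785156), (61.72163772583008, 59.2968940
[... 508 characters left out ...]
10742188), 89.97108459472656)
[ 94  98 103 103 101 101 101 103 101 102  99  97]
seat hsv [ 11 155 117] [ 16 177 141] [ 21 126 254] [ 21 125 254]
sole 8 px 43990 circ [519.4  20.4] 244.8 fitell ((550.177490234375, 50.69044494628906), (324.4334716796875, 398.3818054199219), 40.165122985839844) rect ((541.505126953125, 4.6985931396484375), (383.1272277832031, 421.84521484375), 0.026683446019887924)
D 8 px 57231 circ [ 504.2 -245.3] 347.3 fitell ((480.8576354980469, -142.7526397705078), (285.1272888183594, 669.5048217773438), 88.10823822021484) rect ((504.09912109375, -104.41358947753906), (694.5242309570312, 299.95172119140625), 0.05026055872440338)
[ 156.96654 -254.42688] [851.48956  45.5325 ]
```

{"fn": "apply_moves", "kwargs": {"deltas": [{"claw": -1,"delta_pos": [-1.45,-5.2,0],"yaw": 0},{"claw": -1,"delta_pos": [0,0,5],"yaw": 0},{"claw": -1,"delta_pos": [0,0,5],"yaw": 0},{"claw": -1,"delta_pos": [0,0,4],"yaw": 0},{"claw": -1,"delta_pos": [0,0,2.4],"yaw": 0},{"claw": -1,"delta_pos": [0,0,0],"yaw": 0}], "grip_force": 50}}

```text
clock: 4.75
eef_pos: [448.4, 361.3, 239.3]
tcp_rot: [-3.139, 0.002, 1.569]
contact_force: [0.8, -0.5, 0.8]
opening: 0.998
grasp_force: 0.0
```

Run:
```python
from h import *
f=pickle.load(open('w_sole.pkl','rb'))
h=cv2.cvtColor(f['img'],cv2.COLOR_BGR2HSV)
crop=cv2.resize(f['img'][150:230,180:290],None,fx=4,fy=4,interpolation=cv2.INTER_CUBIC)
f2=pickle.load(open('w_tray.pkl','rb'));c2=cv2.resize(f2['img'][130:220,230:310],None,fx=4,fy=4,interpolation=cv2.INTER_CUBIC)
o=np.zeros((360,440+320,3),np.uint8);o[:320,:440]=crop;o[:,440:]=c2;cv2.imwrite('pics/crops.png',o)
```

```text
(no output)
```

View pics/crops.png

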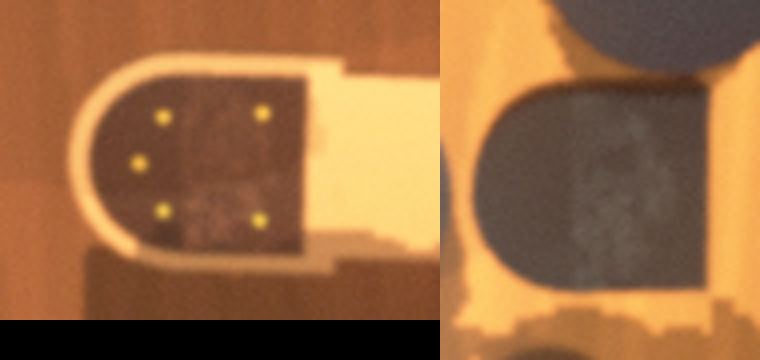

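The seat D spans crop x 92–306, y 75–253 with a slightly tilted flat edge at x ≈ 306. The heel D spans x 475–708, y 88–290 with its flat edge right. Now closing on the tin.

{"fn": "apply_moves", "kwargs": {"deltas": [{"claw": 1,"delta_pos": [0,0,0],"yaw": 0},{"claw": 1,"delta_pos": [0,0,0],"yaw": 0},{"claw": 1,"delta_pos": [0,0,0],"yaw": 0},{"claw": 1,"delta_pos": [0,0,0],"yaw": 0},{"claw": 1,"delta_pos": [0,0,0],"yaw": 0}], "grip_force": 50}}

```text
clock: 5.38
eef_pos: [449.0, 363.4, 242.4]
tcp_rot: [3.14, -0.001, 1.571]
contact_force: [-1.0, -2.5, 8.0]
opening: 0.681
grasp_force: 53.0
```

Run:
```python
from h import *
f=pickle.load(open('w_sole.pkl','rb'))
q=lambda p,o,x0:[(x0+(a-o)/4,b/4) for a,b in p]
s=onz(f,[(180+a/4-.4,150+b/4-.4) for a,b in [(92,160),(308,75),(303,253),(180,76),(180,252)]],8)[:,:2]
f=pickle.load(open('w_tray.pkl','rb'))
h=onz(f,[(230+(a-440)/4-.4,130+b/4-.4) for a,b in [(475,185),(709,88),(706,290),(580,85),(580,290)]],36)[:,:2]
for n,a in (('seat',s),('heel',h)):
    d=a[1]-a[2]; u=np.array([d[1],-d[0]])/np.hypot(*d); m=(a[1]+a[2])/2
    print(n,a.round(1).tolist(),'w',np.hypot(*d).round(1),'len',((m-a[0])@u).round(1),'yaw',np.arctan2(u[1],u[0]).round(3),'origin',(m-28*u).round(1),(a[0]+35*u).round(1))
f=pickle.load(open('w_sole.pkl','rb'));P=cloud(f); 
print(np.nanmedian(P[185:195,295:305].reshape(-1,3),0))
```

```text
seat [[442.6, 21.3], [504.8, 46.3], [503.6, -7.0], [468.5, 46.0], [467.4, -6.8]] w 53.4 len 61.6 yaw -0.023 origin [476.2  20.3] [477.6  20.5]
heel [[485.9, 367.5], [546.6, 393.1], [547.8, 338.4], [513.3, 393.9], [513.8, 338.5]] w 54.6 len 61.2 yaw 0.021 origin [519.2 365.2] [520.9 368.2]
[554.22408763  21.81944661   8.9294849 ]
```

{"fn": "apply_moves", "kwargs": {"deltas": [{"claw": 1,"delta_pos": [0,0,-3],"yaw": 0},{"claw": 1,"delta_pos": [0,0,-5],"yaw": 0},{"claw": 1,"delta_pos": [0,0,-5],"yaw": 0},{"claw": 1,"delta_pos": [-2,0.5,-3],"yaw": 0},{"claw": 1,"delta_pos": [-4,0.5,0],"yaw": 0},{"claw": 1,"delta_pos": [-6,0.5,0],"yaw": 0},{"claw": 1,"delta_pos": [-6,0.5,0],"yaw": 0},{"claw": 1,"delta_pos": [-6,0.5,0],"yaw": 0}]}}

```text
clock: 6.38
eef_pos: [473.0, 121.4, 401.2]
tcp_rot: [3.141, -0.0, 1.571]
contact_force: [1.4, 0.4, -2.2]
opening: 0.681
grasp_force: 55.3
```

{"fn": "apply_moves", "kwargs": {"deltas": [{"claw": 1,"delta_pos": [-6,0.5,0],"yaw": 0},{"claw": 1,"delta_pos": [-6,0.5,0],"yaw": 0},{"claw": 1,"delta_pos": [-6,0.5,0],"yaw": 0},{"claw": 1,"delta_pos": [-6,0.5,0],"yaw": 0},{"claw": 1,"delta_pos": [-6,0.5,0],"yaw": 0},{"claw": 1,"delta_pos": [-6,0.5,0],"yaw": 0},{"claw": 1,"delta_pos": [-6,0.5,0],"yaw": 0},{"claw": 1,"delta_pos": [-6,0,0],"yaw": 0}]}}

```text
clock: 7.38
eef_pos: [508.2, -358.7, 401.1]
tcp_rot: [3.141, 0.0, 1.571]
contact_force: [1.5, -1.0, -3.3]
opening: 0.677
grasp_force: 55.3
```

{"fn": "apply_moves", "kwargs": {"deltas": [{"claw": 1,"delta_pos": [-4,0,0],"yaw": 0},{"claw": 1,"delta_pos": [-2,0,0],"yaw": 0},{"claw": 1,"delta_pos": [0,0,0],"yaw": 0},{"claw": 1,"delta_pos": [0,0,0],"yaw": 0}]}}

```text
clock: 7.88
eef_pos: [508.5, -415.5, 400.6]
tcp_rot: [-3.141, -0.001, 1.571]
contact_force: [-0.2, -0.1, -3.4]
opening: 0.682
grasp_force: 55.3
```

Run:
```python
from h import *
s=r.sense();print(s['eef_pos'],s['opening'],s['contact_force'])
f=grab('wrist','w_mat')
```

```text
[ 508.4972588  -415.50444487  400.63409675] 0.6817571576732422 [-0.1509935  -0.09322174 -3.37289499]
```

View pics/w_mat.png

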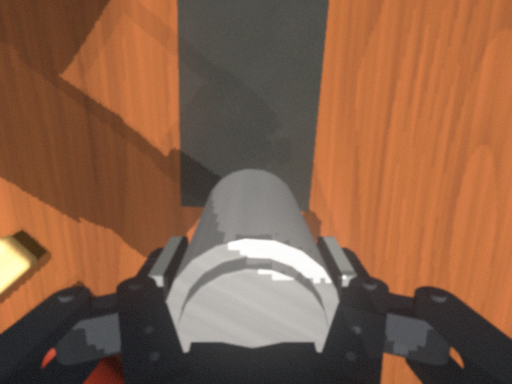

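The tin is held upright between the fingers. The mat's near edge is at row ≈206, and its sides are at columns ≈181 and ≈315.

Run:
```python
from h import *
f=pickle.load(open('w_mat.pkl','rb'))
print(onz(f,[(182,206),(311,206),(179,50),(324,50)],4).round(1))
```

```text
[[ 426.  -466.3    4. ]
 [ 577.  -466.2    4. ]
 [ 432.7 -297.5    4. ]
 [ 581.9 -297.4    4. ]]
```

{"fn": "apply_moves", "kwargs": {"deltas": [{"claw": 1,"delta_pos": [-0.6,-0.2,5],"yaw": 0},{"claw": 1,"delta_pos": [0,0,5],"yaw": 0},{"claw": 1,"delta_pos": [0,0,3.5],"yaw": 0},{"claw": 1,"delta_pos": [0,0,1.7],"yaw": 0},{"claw": 1,"delta_pos": [0,0,0.5],"yaw": 0},{"claw": 1,"delta_pos": [0,0,0.3],"yaw": 0},{"claw": 1,"delta_pos": [0,0,0],"yaw": 0}]}}

```text
clock: 8.8
eef_pos: [506.9, -423.0, 241.9]
tcp_rot: [3.14, 0.001, 1.571]
contact_force: [-0.4, -0.1, -3.6]
opening: 0.68
grasp_force: 55.4
```

{"fn": "apply_moves", "kwargs": {"deltas": [{"claw": 1,"delta_pos": [0,0,0.15],"yaw": 0},{"claw": 1,"delta_pos": [0,0,0],"yaw": 0}]}}

```text
clock: 9.05
eef_pos: [506.8, -423.2, 240.4]
tcp_rot: [3.14, 0.001, 1.571]
contact_force: [-1.7, -0.5, 3.9]
opening: 0.678
grasp_force: 55.7
```

{"fn": "apply_moves", "kwargs": {"deltas": [{"claw": -1,"delta_pos": [0,0,0],"yaw": 0},{"claw": -1,"delta_pos": [0,0,0],"yaw": 0},{"claw": -1,"delta_pos": [0,0,0],"yaw": 0},{"claw": -1,"delta_pos": [0,0,-5],"yaw": 0},{"claw": -1,"delta_pos": [0,0,-6],"yaw": 0},{"claw": -1,"delta_pos": [0,0,-5],"yaw": 0},{"claw": -1,"delta_pos": [6,0,0],"yaw": 0},{"claw": -1,"delta_pos": [6,0,0],"yaw": 0}]}}

```text
clock: 10.05
eef_pos: [506.2, -301.8, 399.9]
tcp_rot: [3.14, 0.001, 1.569]
contact_force: [1.2, 1.2, -0.4]
opening: 1.001
grasp_force: 0.0
```

{"fn": "apply_moves", "kwargs": {"deltas": [{"claw": -1,"delta_pos": [5.9,0,0],"yaw": 0},{"claw": -1,"delta_pos": [5.9,0,0],"yaw": 0},{"claw": -1,"delta_pos": [5.9,0,0],"yaw": 0},{"claw": -1,"delta_pos": [5.9,0,0],"yaw": 0},{"claw": -1,"delta_pos": [5.9,0,0],"yaw": 0},{"claw": -1,"delta_pos": [5.9,0,0],"yaw": 0},{"claw": -1,"delta_pos": [5.9,0,0],"yaw": 0},{"claw": -1,"delta_pos": [5.9,0,0],"yaw": 0}]}}

```text
clock: 11.05
eef_pos: [506.2, 171.2, 399.4]
tcp_rot: [3.141, -0.0, 1.571]
contact_force: [0.5, -0.8, 0.4]
opening: 1.0
grasp_force: 0.0
```

{"fn": "apply_moves", "kwargs": {"deltas": [{"claw": -1,"delta_pos": [5.9,0,0],"yaw": 0},{"claw": -1,"delta_pos": [5.9,0,0],"yaw": 0},{"claw": -1,"delta_pos": [0,0,0],"yaw": 0},{"claw": -1,"delta_pos": [0,0,0],"yaw": 0}]}}

```text
clock: 11.55
eef_pos: [506.3, 287.1, 398.9]
tcp_rot: [-3.141, 0.001, 1.572]
contact_force: [-0.1, -0.2, -0.8]
opening: 0.994
grasp_force: 0.0
```

Run:
```python
from h import *
s=r.sense();print(s['eef_pos'])
f=grab('wrist','w_b')
P=cloud(f);z=P[...,2]
V=f['img'].max(2)
def comp(m):
    n,k,st,c=cv2.connectedComponentsWithStats(m.astype(np.uint8))
    return [(st[i].tolist(),onz(f,[c[i]],126)[0].round(1)) for i in range(1,n) if st[i,4]>80]
print(comp((z>119)&(z<134)&(P[...,1]<340)&(P[...,1]>230)))
cv2.imwrite('pics/w_b.png',f['img'])
```

```text
[506.25235725 287.07165289 398.85784444]
[([236, 174, 34, 35, 946], array([505.9, 288.5, 126. ]))]
```

View pics/w_b.png

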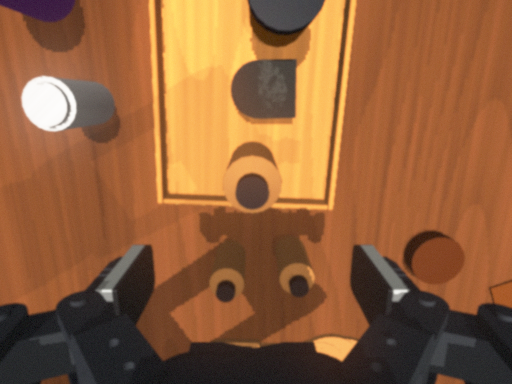

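The tall bottle is at (252,190) in the tray. The two small bottles at (225,290) and (299,285) are outside it and clear of the descent.

{"fn": "apply_moves", "kwargs": {"deltas": [{"claw": -1,"delta_pos": [0.2,0,5],"yaw": 0},{"claw": -1,"delta_pos": [0,0,5],"yaw": 0},{"claw": -1,"delta_pos": [0,0,4],"yaw": 0},{"claw": -1,"delta_pos": [0,0,2.4],"yaw": 0},{"claw": -1,"delta_pos": [0,0,0],"yaw": 0}]}}

```text
clock: 12.22
eef_pos: [506.1, 287.4, 233.7]
tcp_rot: [-3.138, 0.002, 1.569]
contact_force: [0.3, -0.9, 1.0]
opening: 1.0
grasp_force: 0.0
```

{"fn": "apply_moves", "kwargs": {"deltas": [{"claw": 1,"delta_pos": [0,0,0],"yaw": 0},{"claw": 1,"delta_pos": [0,0,0],"yaw": 0},{"claw": 1,"delta_pos": [0,0,0],"yaw": 0},{"claw": 1,"delta_pos": [0,0,0],"yaw": 0},{"claw": 1,"delta_pos": [0,0,0],"yaw": 0},{"claw": 1,"delta_pos": [0,0,0],"yaw": 0}]}}

```text
clock: 12.98
eef_pos: [506.9, 289.4, 236.9]
tcp_rot: [3.14, -0.001, 1.571]
contact_force: [-0.8, -1.4, 6.3]
opening: 0.573
grasp_force: 50.7
```

{"fn": "apply_moves", "kwargs": {"deltas": [{"claw": 1,"delta_pos": [0,0,-3],"yaw": 0},{"claw": 1,"delta_pos": [0,0,-5],"yaw": 0},{"claw": 1,"delta_pos": [0,0,-5],"yaw": 0},{"claw": 1,"delta_pos": [-3,0,-3],"yaw": 0},{"claw": 1,"delta_pos": [-5,0,0],"yaw": 0},{"claw": 1,"delta_pos": [-6,0,0],"yaw": 0},{"claw": 1,"delta_pos": [-6,0,0],"yaw": 0},{"claw": 1,"delta_pos": [-6,0,0],"yaw": 0}]}}

```text
clock: 13.98
eef_pos: [506.0, 27.5, 396.1]
tcp_rot: [3.14, -0.0, 1.571]
contact_force: [1.3, -0.4, -1.9]
opening: 0.571
grasp_force: 52.7
```

{"fn": "apply_moves", "kwargs": {"deltas": [{"claw": 1,"delta_pos": [-6,0,0],"yaw": 0},{"claw": 1,"delta_pos": [-6,0,0],"yaw": 0},{"claw": 1,"delta_pos": [-6,0,0],"yaw": 0},{"claw": 1,"delta_pos": [-6,0,0],"yaw": 0},{"claw": 1,"delta_pos": [-6,0,0],"yaw": 0},{"claw": 1,"delta_pos": [-5,0,0],"yaw": 0},{"claw": 1,"delta_pos": [-2,0,0],"yaw": 0},{"claw": 1,"delta_pos": [0,0,0],"yaw": 0}]}}

```text
clock: 14.98
eef_pos: [506.1, -341.5, 395.3]
tcp_rot: [3.141, -0.0, 1.569]
contact_force: [0.3, 0.2, -2.4]
opening: 0.571
grasp_force: 52.7
```

{"fn": "apply_moves", "kwargs": {"deltas": [{"claw": 1,"delta_pos": [-0.1,0,5],"yaw": 0},{"claw": 1,"delta_pos": [0,0,5],"yaw": 0},{"claw": 1,"delta_pos": [0,0,3.5],"yaw": 0},{"claw": 1,"delta_pos": [0,0,1.7],"yaw": 0},{"claw": 1,"delta_pos": [0,0,0.6],"yaw": 0},{"claw": 1,"delta_pos": [0,0,0.2],"yaw": 0},{"claw": 1,"delta_pos": [0,0,0.1],"yaw": 0},{"claw": 1,"delta_pos": [0,0,0],"yaw": 0}]}}

```text
clock: 15.98
eef_pos: [506.7, -342.0, 235.0]
tcp_rot: [3.14, 0.001, 1.571]
contact_force: [0.0, 0.1, -3.2]
opening: 0.572
grasp_force: 52.6
```

{"fn": "apply_moves", "kwargs": {"deltas": [{"claw": 1,"delta_pos": [0,0,0.1],"yaw": 0},{"claw": 1,"delta_pos": [0,0,0],"yaw": 0}]}}

```text
clock: 16.23
eef_pos: [506.7, -342.2, 234.9]
tcp_rot: [3.14, 0.001, 1.571]
contact_force: [-3.5, 1.3, 10.3]
opening: 0.573
grasp_force: 53.7
```

{"fn": "apply_moves", "kwargs": {"deltas": [{"claw": -1,"delta_pos": [0,0,0],"yaw": 0},{"claw": -1,"delta_pos": [0,0,0],"yaw": 0},{"claw": -1,"delta_pos": [0,0,0],"yaw": 0},{"claw": -1,"delta_pos": [0,0,-5],"yaw": 0},{"claw": -1,"delta_pos": [0,0,-6],"yaw": 0},{"claw": -1,"delta_pos": [0,0,-5],"yaw": 0},{"claw": -1,"delta_pos": [6,0.2,0],"yaw": 0},{"claw": -1,"delta_pos": [6,0.2,0],"yaw": 0}]}}

```text
clock: 17.23
eef_pos: [510.3, -220.9, 394.0]
tcp_rot: [3.14, 0.001, 1.569]
contact_force: [1.1, 0.5, -0.6]
opening: 0.998
grasp_force: 0.0
```

{"fn": "apply_moves", "kwargs": {"deltas": [{"claw": -1,"delta_pos": [6,0.2,0],"yaw": 0},{"claw": -1,"delta_pos": [6,0.2,0],"yaw": 0},{"claw": -1,"delta_pos": [6,0.2,0],"yaw": 0},{"claw": -1,"delta_pos": [6,0.2,0],"yaw": 0},{"claw": -1,"delta_pos": [6,0.2,0],"yaw": 0},{"claw": -1,"delta_pos": [6,0.2,0],"yaw": 0},{"claw": -1,"delta_pos": [6,0.2,0],"yaw": 0},{"claw": -1,"delta_pos": [6,0.2,0],"yaw": 0}]}}

```text
clock: 18.23
eef_pos: [526.3, 260.3, 393.2]
tcp_rot: [3.141, -0.0, 1.571]
contact_force: [0.7, -0.2, 0.5]
opening: 0.999
grasp_force: 0.0
```

{"fn": "apply_moves", "kwargs": {"deltas": [{"claw": -1,"delta_pos": [6,0.2,0],"yaw": 0},{"claw": -1,"delta_pos": [6,0.2,0],"yaw": 0},{"claw": -1,"delta_pos": [4,0.1,0],"yaw": 0},{"claw": -1,"delta_pos": [0,0,0],"yaw": 0},{"claw": -1,"delta_pos": [0,0,0],"yaw": 0}]}}

```text
clock: 18.85
eef_pos: [531.3, 417.8, 392.7]
tcp_rot: [-3.141, 0.001, 1.571]
contact_force: [-0.4, -1.1, -0.1]
opening: 1.0
grasp_force: 0.0
```

Run:
```python
from h import *
s=r.sense();print(s['eef_pos'])
f=grab('wrist','w_j')
P=cloud(f);z=P[...,2]
n,k,st,c=cv2.connectedComponentsWithStats(((z>89)&(z<103)&(P[...,1]>390)&(P[...,0]>450)).astype(np.uint8))
for i in range(1,n):
    if st[i,4]>80: print(st[i].tolist(),onz(f,[c[i]],96)[0].round(1))
```

```text
[531.34496424 417.77363739 392.71288055]
[217, 127, 72, 72, 4087] [531.1 436.6  96. ]
```

{"fn": "apply_moves", "kwargs": {"deltas": [{"claw": -1,"delta_pos": [1.8,0,5],"yaw": 0},{"claw": -1,"delta_pos": [0,0,5],"yaw": 0},{"claw": -1,"delta_pos": [0,0,4],"yaw": 0},{"claw": -1,"delta_pos": [0,0,1.6],"yaw": 0},{"claw": -1,"delta_pos": [0,0,0],"yaw": 0}]}}

```text
clock: 19.52
eef_pos: [531.7, 435.4, 236.9]
tcp_rot: [-3.141, 0.001, 1.57]
contact_force: [0.2, 0.3, -0.2]
opening: 0.999
grasp_force: 0.0
```

{"fn": "apply_moves", "kwargs": {"deltas": [{"claw": 1,"delta_pos": [0,0,0],"yaw": 0},{"claw": 1,"delta_pos": [0,0,0],"yaw": 0},{"claw": 1,"delta_pos": [0,0,0],"yaw": 0},{"claw": 1,"delta_pos": [0,0,0],"yaw": 0},{"claw": 1,"delta_pos": [0,0,0],"yaw": 0}]}}

```text
clock: 20.15
eef_pos: [532.1, 436.7, 239.7]
tcp_rot: [3.139, -0.002, 1.571]
contact_force: [-1.3, -1.0, 4.0]
opening: 0.691
grasp_force: 52.8
```

{"fn": "apply_moves", "kwargs": {"deltas": [{"claw": 1,"delta_pos": [0,0,-3],"yaw": 0},{"claw": 1,"delta_pos": [0,0,-5],"yaw": 0},{"claw": 1,"delta_pos": [0,0,-5],"yaw": 0},{"claw": 1,"delta_pos": [-3,0,-3],"yaw": 0},{"claw": 1,"delta_pos": [-5,-0.3,0],"yaw": 0},{"claw": 1,"delta_pos": [-6,-0.3,0],"yaw": 0},{"claw": 1,"delta_pos": [-6,-0.3,0],"yaw": 0},{"claw": 1,"delta_pos": [-6,-0.3,0],"yaw": 0}]}}

```text
clock: 21.15
eef_pos: [519.0, 174.5, 398.4]
tcp_rot: [3.14, -0.0, 1.571]
contact_force: [0.5, -1.0, -1.8]
opening: 0.684
grasp_force: 54.8
```

{"fn": "apply_moves", "kwargs": {"deltas": [{"claw": 1,"delta_pos": [-6,-0.3,0],"yaw": 0},{"claw": 1,"delta_pos": [-6,-0.3,0],"yaw": 0},{"claw": 1,"delta_pos": [-6,-0.3,0],"yaw": 0},{"claw": 1,"delta_pos": [-6,-0.3,0],"yaw": 0},{"claw": 1,"delta_pos": [-6,0,0],"yaw": 0},{"claw": 1,"delta_pos": [-6,0,0],"yaw": 0},{"claw": 1,"delta_pos": [-5,0,0],"yaw": 0},{"claw": 1,"delta_pos": [-3,0,0],"yaw": 0}]}}

```text
clock: 22.15
eef_pos: [507.0, -266.2, 398.4]
tcp_rot: [3.14, 0.001, 1.569]
contact_force: [0.9, 0.3, -2.9]
opening: 0.687
grasp_force: 54.8
```

{"fn": "apply_moves", "kwargs": {"deltas": [{"claw": 1,"delta_pos": [0,0,0],"yaw": 0},{"claw": 1,"delta_pos": [0,0,0],"yaw": 0}]}}

```text
clock: 22.4
eef_pos: [507.3, -263.3, 397.7]
tcp_rot: [3.141, -0.0, 1.57]
contact_force: [0.6, 0.9, -2.4]
opening: 0.686
grasp_force: 54.8
```

{"fn": "apply_moves", "kwargs": {"deltas": [{"claw": 1,"delta_pos": [-0.3,0,5],"yaw": 0},{"claw": 1,"delta_pos": [0,0,5],"yaw": 0},{"claw": 1,"delta_pos": [0,0,3.5],"yaw": 0},{"claw": 1,"delta_pos": [0,0,1.7],"yaw": 0},{"claw": 1,"delta_pos": [0,0,0.6],"yaw": 0},{"claw": 1,"delta_pos": [0,0,0.2],"yaw": 0},{"claw": 1,"delta_pos": [0,0,0.1],"yaw": 0},{"claw": 1,"delta_pos": [0,0,0],"yaw": 0}]}}

```text
clock: 23.4
eef_pos: [508.0, -267.1, 237.7]
tcp_rot: [3.14, 0.001, 1.571]
contact_force: [-1.3, 0.8, 5.7]
opening: 0.689
grasp_force: 55.4
```

{"fn": "apply_moves", "kwargs": {"deltas": [{"claw": -1,"delta_pos": [0,0,0],"yaw": 0},{"claw": -1,"delta_pos": [0,0,0],"yaw": 0},{"claw": -1,"delta_pos": [0,0,0],"yaw": 0},{"claw": -1,"delta_pos": [0,0,-5],"yaw": 0},{"claw": -1,"delta_pos": [0,0,-6],"yaw": 0},{"claw": -1,"delta_pos": [0,0,-5],"yaw": 0},{"claw": -1,"delta_pos": [6,0,0],"yaw": 0},{"claw": -1,"delta_pos": [6,0,0],"yaw": 0}]}}

```text
clock: 24.4
eef_pos: [507.4, -145.9, 397.0]
tcp_rot: [3.14, 0.0, 1.569]
contact_force: [0.3, 0.7, 0.7]
opening: 0.998
grasp_force: 0.0
```

{"fn": "apply_moves", "kwargs": {"deltas": [{"claw": -1,"delta_pos": [6,0,0],"yaw": 0},{"claw": -1,"delta_pos": [6,0,0],"yaw": 0},{"claw": -1,"delta_pos": [6,0,0],"yaw": 0},{"claw": -1,"delta_pos": [6,0,0],"yaw": 0},{"claw": -1,"delta_pos": [6,0,0],"yaw": 0},{"claw": -1,"delta_pos": [6,0,0],"yaw": 0},{"claw": -1,"delta_pos": [6,0,0],"yaw": 0},{"claw": -1,"delta_pos": [6,0,0],"yaw": 0}]}}

```text
clock: 25.4
eef_pos: [507.2, 335.3, 396.2]
tcp_rot: [3.141, 0.0, 1.571]
contact_force: [0.5, -0.4, 0.2]
opening: 0.995
grasp_force: 0.0
```

{"fn": "apply_moves", "kwargs": {"deltas": [{"claw": -1,"delta_pos": [3,0,0],"yaw": 0.18},{"claw": -1,"delta_pos": [0,0,0],"yaw": 0.18},{"claw": -1,"delta_pos": [0,0,0],"yaw": 0.18},{"claw": -1,"delta_pos": [0,0,0],"yaw": 0.18},{"claw": -1,"delta_pos": [0,0,0],"yaw": 0.18},{"claw": -1,"delta_pos": [0,0,0],"yaw": 0.18},{"claw": -1,"delta_pos": [0,0,0],"yaw": 0.18},{"claw": -1,"delta_pos": [0,0,0],"yaw": 0.18}]}}

```text
clock: 26.4
eef_pos: [507.5, 363.2, 396.0]
tcp_rot: [3.141, 0.0, 0.125]
contact_force: [0.0, -0.4, -0.4]
opening: 1.001
grasp_force: 0.0
```

{"fn": "apply_moves", "kwargs": {"deltas": [{"claw": -1,"delta_pos": [0,0,0],"yaw": 0.1},{"claw": -1,"delta_pos": [0,0,3],"yaw": 0},{"claw": -1,"delta_pos": [0,0,3],"yaw": 0},{"claw": -1,"delta_pos": [0,0,0],"yaw": 0},{"claw": -1,"delta_pos": [0,0,0],"yaw": 0}]}}

```text
clock: 27.02
eef_pos: [507.9, 363.5, 337.1]
tcp_rot: [-3.141, -0.001, 0.031]
contact_force: [0.4, 0.2, -0.2]
opening: 0.999
grasp_force: 0.0
```

Run:
```python
from h import *
s=r.sense();print(s['eef_pos'],s['tcp_rot'],s['qpos'].round(2))
f=grab('wrist','w_h')
```

```text
[507.86235423 363.47349355 337.10347739] [-3.14109301e+00 -6.86458626e-04  3.07216984e-02] [0.62 0.42 1.69 0.   1.03 2.16]
```

View pics/w_h.png

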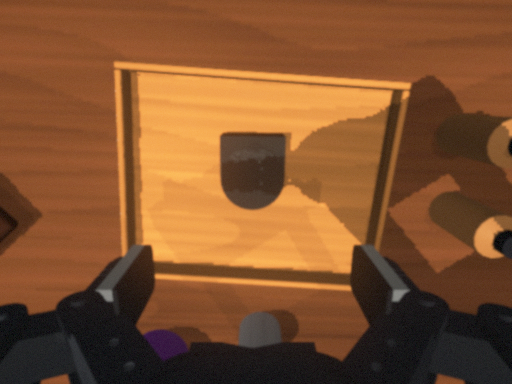

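The tray holds only the heel now, at (253,170): flat edge at row ≈134 (towards +x), round end at row ≈209, sides at columns 221 and 285.

```bash
cat > dfit.py <<'E'
from h import *
def dfit(f,mask,z,verbose=1):
    n,k,st,_=cv2.connectedComponentsWithStats(mask.astype(np.uint8))
    i=1+np.argmax(st[1:,4]); m=(k==i).astype(np.uint8)
    c=max(cv2.findContours(m,cv2.RETR_EXTERNAL,cv2.CHAIN_APPROX_NONE)[0],key=len).reshape(-1,2)
    w=onz(f,c,z)[:,:2]
    th=0
    for _ in range(4):   # frame along current heading; fit flat edge (front) and the two straight sides
        R=np.array([[np.cos(th),np.sin(th)],[-np.sin(th),np.cos(th)]]); q=w@R.T
        xm,xM=np.percentile(q[:,0],[1,99]); yc=np.median(q[:,1]); yc=(q[:,1].min()+q[:,1].max())/2
        sel=(q[:,0]>xM-33)&(q[:,0]<xM-5); a=q[sel&(q[:,1]>yc)];b=q[sel&(q[:,1]<yc)]
        pa=np.polyfit(a[:,0],a[:,1],1);pb=np.polyfit(b[:,0],b[:,1],1)
        fr=q[(q[:,0]>xM-5)&(abs(q[:,1]-yc)<20)]; pf=np.polyfit(fr[:,1],fr[:,0],1)
        th+=np.mean([pa[0],pb[0],-pf[0]])
        if _==0: print('slopes',pa[0].round(3),pb[0].round(3),(-pf[0]).round(3))
    X=xM-28; ya,yb=np.polyval(pa,xM-20),np.polyval(pb,xM-20)
    X=np.polyval(pf,yc)
    xo=((X-28)+(q[:,0].min()+35))/2
    o=np.array([xo,(ya+yb)/2])@R
    print('px',st[i].tolist(),'width',round(ya-yb,1),'len',round(X-q[:,0].min(),1),'yaw',round(th,4),'origin',o.round(1))
E
python3 - <<'E'
from dfit import *
f=pickle.load(open('w_h.pkl','rb'));P=cloud(f);V=f['img'].max(2).astype(int)
roi=np.zeros(V.shape,bool);roi[110:230,200:310]=1
print(V[120:215:4,253],V[165,205:300:4]); print(P[120:215:4,253,2].round())
dfit(f,roi&(P[...,2]>31),36)
dfit(f,roi&(V<110),36)
g=pickle.load(open('w_sole.pkl','rb'));V=g['img'].max(2).astype(int);roi=np.zeros(V.shape,bool);roi[165:217,200:262]=1
m=cv2.morphologyEx((roi&(V<165)).astype(np.uint8),cv2.MORPH_CLOSE,np.ones((7,7)))
print(V[190,195:270:3])
dfit(g,m,8)
E
```

```text
[245 240 239 150  82  88  82  82  89  88  66  66  67  66  69  64  68  69
  76  83  83  83 104 229] [243 241 236 234 115  84  79  81  78  74  71  74  65  66  64  61  60  63
  64  62 134 156 157 156]
[ 8.  7.  8.  8. 37. 38. 38. 37. 38. 39. 39. 37. 38. 37. 39. 38. 37. 37.
 37. 38. 37. 38. 39.  7.]
slopes 0.019 0.014 0.018
px [220, 135, 66, 75, 4380] width 53.6 len 63.6 yaw 0.0187 origin [519.7 365. ]
slopes 0.014 0.058 0.027
px [221, 133, 64, 76, 4274] width 51.7 len 63.7 yaw 0.0335 origin [520.7 364.4]
[166 246 231 111 111 111 201 177 109 112 117 123 127 125 128 132 125 128
 117 118 167 254 254 254 254]
slopes -0.009 0.002 -0.028
px [200, 169, 56, 48, 2287] width 52.8 len 63.8 yaw -0.0144 origin [474.1  19.2]
```

{"fn": "apply_moves", "kwargs": {"deltas": [{"claw": -1,"delta_pos": [2.0,-0.1,3],"yaw": 0.012},{"claw": -1,"delta_pos": [0,0,5],"yaw": 0},{"claw": -1,"delta_pos": [0,0,4],"yaw": 0},{"claw": -1,"delta_pos": [0,0,2],"yaw": 0},{"claw": -1,"delta_pos": [0,0,1.4],"yaw": 0},{"claw": -1,"delta_pos": [0,0,0],"yaw": 0},{"claw": -1,"delta_pos": [0,0,0],"yaw": 0}]}}

```text
clock: 27.95
eef_pos: [528.1, 365.3, 183.5]
tcp_rot: [-3.14, -0.002, 0.019]
contact_force: [-0.2, -1.3, 0.9]
opening: 1.0
grasp_force: 0.0
```

{"fn": "apply_moves", "kwargs": {"deltas": [{"claw": 1,"delta_pos": [0,0,0.2],"yaw": 0},{"claw": 1,"delta_pos": [0,0,0],"yaw": 0},{"claw": 1,"delta_pos": [0,0,0],"yaw": 0},{"claw": 1,"delta_pos": [0,0,0],"yaw": 0},{"claw": 1,"delta_pos": [0,0,0],"yaw": 0},{"claw": 1,"delta_pos": [0,0,0],"yaw": 0}], "grip_force": 45}}

```text
clock: 28.7
eef_pos: [527.8, 365.0, 180.9]
tcp_rot: [-3.141, -0.001, 0.019]
contact_force: [-0.1, -0.3, 6.7]
opening: 0.625
grasp_force: 48.0
```

{"fn": "apply_moves", "kwargs": {"deltas": [{"claw": 1,"delta_pos": [0,0,-3],"yaw": 0},{"claw": 1,"delta_pos": [0,0,-6],"yaw": 0},{"claw": 1,"delta_pos": [0,0,-6],"yaw": 0},{"claw": 1,"delta_pos": [-1,3,0],"yaw": 0},{"claw": 1,"delta_pos": [-1.8,5.5,0],"yaw": 0},{"claw": 1,"delta_pos": [-1.8,5.5,0],"yaw": 0},{"claw": 1,"delta_pos": [-1.8,5.5,0],"yaw": 0},{"claw": 1,"delta_pos": [-1.8,5.5,0],"yaw": 0}]}}

```text
clock: 29.7
eef_pos: [449.3, 111.8, 330.2]
tcp_rot: [3.142, -0.0, 0.019]
contact_force: [0.1, -0.8, -1.0]
opening: 0.622
grasp_force: 47.7
```

{"fn": "apply_moves", "kwargs": {"deltas": [{"claw": 1,"delta_pos": [-1.8,5.5,0],"yaw": 0.02},{"claw": 1,"delta_pos": [-0.5,3.8,0],"yaw": 0.02},{"claw": 1,"delta_pos": [0,0,0],"yaw": 0},{"claw": 1,"delta_pos": [0,0,0],"yaw": 0},{"claw": 1,"delta_pos": [0,0,0],"yaw": 0}]}}

```text
clock: 30.32
eef_pos: [428.4, 20.8, 330.2]
tcp_rot: [-3.141, -0.0, -0.02]
contact_force: [-0.6, 0.6, -2.2]
opening: 0.623
grasp_force: 47.8
```

Run:
```python
from h import *
s=r.sense();print(s['eef_pos'],s['tcp_rot'],s['opening'])
f=grab('wrist','w_s2')
```

```text
[428.39414287  20.8202821  330.16118314] [-3.14141104e+00 -4.85762181e-05 -2.01374237e-02] 0.6228285447424833
```

View pics/w_s2.png

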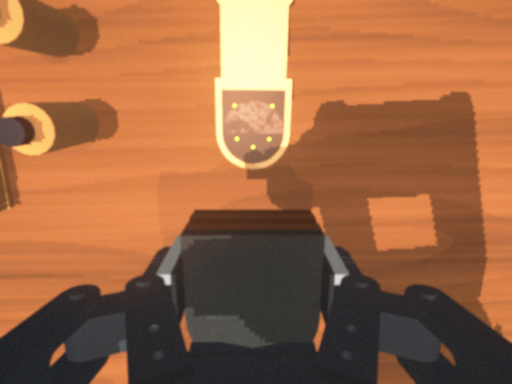

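The heel is held level, with its flat front edge at row ≈236, columns 183–325. The seat D is fully visible and lit, at columns 222–285, rows 92–163.

Run:
```python
from dfit import *
f=pickle.load(open('w_s2.pkl','rb'));I=f['img'].astype(int);V=I.max(2)
hs=cv2.cvtColor(f['img'],cv2.COLOR_BGR2HSV)
roi=np.zeros(V.shape,bool);roi[84:166,219:290]=1
print(V[84:170:3,245].tolist(),V[125,210:296:3].tolist())
for t in (150,185,215):
    m=cv2.morphologyEx((roi&(V<t)).astype(np.uint8),cv2.MORPH_OPEN,np.ones((3,3)))
    n,k,st,_=cv2.connectedComponentsWithStats(m); m=(k==k[125,240]).astype(np.uint8)
    m=cv2.morphologyEx(m,cv2.MORPH_CLOSE,np.ones((5,5))); dfit(f,m,8)
gx=cv2.cvtColor(f['img'],cv2.COLOR_BGR2GRAY)
print(gx[225:245,250].tolist())
# held heel: front top edge, per column strongest step
P=cloud(f); print(P[262,200:310:20].round(1).tolist())
ed=[]
for u in range(195,315,5):
    c=cv2.GaussianBlur(gx,(3,3),0)[228:248,u].astype(int); ed.append((u,228+np.argmin(np.diff(c))+.5))
w=onz(f,ed,185.3)[:,:2]; p=np.polyfit(w[:,1],w[:,0],1); print('front edge x at y=20.8',np.polyval(p,20.8),'yaw',-p[0],'ys at ends',onz(f,[(183,238),(326,238)],185.3).round(1))
```

```text
[255, 255, 245, 215, 216, 216, 219, 239, 242, 242, 234, 244, 241, 209, 204, 220, 218, 198, 198, 195, 194, 190, 187, 168, 137, 138, 199, 249, 229] [230, 231, 255, 255, 251, 211, 210, 211, 204, 206, 207, 209, 205, 222, 235, 238, 230, 225, 221, 228, 215, 225, 235, 234, 229, 255, 255, 241, 232]
slopes -0.239 3.139 -0.02Traceback (most recent call last):
  File "<stdin>", line 9, in <module>
  File "dfit.py", line 13, in dfit
    fr=q[(q[:,0]>xM-5)&(abs(q[:,1]-yc)<20)]; pf=np.polyfit(fr[:,1],fr[:,0],1)
                                                ~~~~~~~~~~^^^^^^^^^^^^^^^^^^^
    raise TypeError("expected non-empty vector for x")
TypeError: expected non-empty vector for x
```

Run:
```python
from dfit import *
f=pickle.load(open('w_s2.pkl','rb'));I=f['img'].astype(int)
G=I[...,1]; print(G[84:170:3,245].tolist(),G[125,210:296:3].tolist())
roi=np.zeros(G.shape,bool);roi[84:164,219:290]=1
for t in (175,190):
    m=(roi&(G<t)).astype(np.uint8)
    n,k,st,_=cv2.connectedComponentsWithStats(cv2.morphologyEx(m,cv2.MORPH_CLOSE,np.ones((5,5)))); m=(k==k[125,240]).astype(np.uint8)
    try: dfit(f,m,8)
    except Exception as e: print(t,e,m.sum())
gx=cv2.cvtColor(f['img'],cv2.COLOR_BGR2GRAY)
P=cloud(f); print(P[262,200:310:20].round(1).tolist())
ed=[]
for u in range(195,315,5):
    c=cv2.GaussianBlur(gx,(3,3),0)[228:248,u].astype(int); ed.append((u,228+np.argmin(np.diff(c))+.5))
w=onz(f,ed,185.3)[:,:2]; p=np.polyfit(w[:,1],w[:,0],1); print('front edge x at y=20.8',np.polyval(p,20.8),'yaw',-p[0],'ys',onz(f,[(183,238),(326,238)],185.3).round(1).tolist())
```

```text
[254, 254, 195, 153, 156, 153, 158, 184, 191, 190, 175, 193, 185, 149, 148, 159, 157, 141, 144, 139, 137, 135, 133, 120, 97, 99, 141, 198, 155] [140, 144, 238, 254, 213, 151, 150, 153, 146, 145, 150, 151, 149, 161, 176, 182, 168, 163, 160, 170, 154, 164, 177, 172, 167, 251, 252, 163, 142]
slopes -0.045 -0.044 -0.02
px [223, 91, 67, 73, 3785] width 51.6 len 62.0 yaw -0.0346 origin [475.7  20.5]
slopes -0.045 -0.034 -0.02
px [223, 90, 67, 74, 4260] width 51.9 len 62.0 yaw -0.0339 origin [475.7  20.3]
[[437.1, 41.7, 186.4], [437.3, 34.0, 187.0], [437.4, 26.3, 187.4], [436.8, 18.7, 186.8], [436.6, 11.1, 186.7], [436.9, 3.5, 187.5]]
front edge x at y=20.8 448.7507768216932 yaw 0.09125091332137789 ys [[446.7, 47.8, 185.3], [445.6, -6.5, 185.3]]
```

Run:
```python
from h import *
for n,(r0,r1,c0,c1) in (('w_s2',(97,155,226,282)),('w_sole',(168,214,205,256))):
    f=pickle.load(open(n+'.pkl','rb'));I=f['img'].astype(float)
    s=I[...,1]-cv2.medianBlur(f['img'],9)[...,1]; 
    sat=(I[...,1]-I[...,0]);sat=sat-cv2.medianBlur(np.clip(sat,0,255).astype(np.uint8),9)
    S=np.zeros_like(sat);S[r0:r1,c0:c1]=sat[r0:r1,c0:c1]
    m=(S>30).astype(np.uint8);k,l,st,c=cv2.connectedComponentsWithStats(m)
    pts=[]
    for i in range(1,k):
        if st[i,4]<3: continue
        v,u=np.where(l==i);wt=S[v,u];pts.append(((u*wt).sum()/wt.sum(),(v*wt).sum()/wt.sum()))
    w=onz(f,pts,8)[:,:2]; w=w[np.argsort(w[:,0])];print(n,w.round(1).tolist())
    if len(w)==5:
        a=w[1:3][np.argsort(w[1:3,1])];b=w[3:][np.argsort(w[3:,1])]
        ax=b.mean(0)-w[0]; t=[np.arctan2(*-(q[1]-q[0])[[0,1]]*[1,-1]) for q in(a,b)]
        print('axis',np.arctan2(ax[1],ax[0]).round(3),'pairs',np.round([-(q[1]-q[0])[0]/(q[1]-q[0])[1] for q in (a,b)],3),'sides',[((b[i]-a[i])[1]/(b[i]-a[i])[0]).round(3) for i in(0,1)],'mid y',a.mean(0),b.mean(0))
```

```text
w_s2 [[455.9, 20.9], [462.7, 6.7], [463.6, 35.0], [490.9, 3.7], [491.9, 36.1]]
axis -0.029 pairs [-0.033 -0.028] sides [np.float64(-0.104), np.float64(0.038)] mid y [463.13438399  20.84087984] [491.40104723  19.90708913]
w_sole [[456.1, 20.3], [462.7, 5.9], [463.5, 34.2], [490.8, 3.0], [492.0, 35.3]]
axis -0.032 pairs [-0.027 -0.036] sides [np.float64(-0.102), np.float64(0.039)] mid y [463.10787801  20.0313627 ] [491.42786931  19.15138802]
```

{"fn": "apply_moves", "kwargs": {"deltas": [{"claw": 1,"delta_pos": [3,0,0],"yaw": 0.01},{"claw": 1,"delta_pos": [2.55,-0.05,3],"yaw": 0},{"claw": 1,"delta_pos": [0,0,5],"yaw": 0},{"claw": 1,"delta_pos": [0,0,4],"yaw": 0},{"claw": 1,"delta_pos": [0,0,1.5],"yaw": 0},{"claw": 1,"delta_pos": [0,0,0],"yaw": 0},{"claw": 1,"delta_pos": [0,0,0],"yaw": 0},{"claw": 1,"delta_pos": [0,0,0],"yaw": 0}]}}

```text
clock: 31.38
eef_pos: [484.3, 19.2, 196.5]
tcp_rot: [-3.141, -0.003, -0.031]
contact_force: [0.4, -0.3, -1.1]
opening: 0.625
grasp_force: 47.8
```

{"fn": "apply_moves", "kwargs": {"deltas": [{"claw": 1,"delta_pos": [-0.03,-0.1,0.8],"yaw": 0},{"claw": 1,"delta_pos": [0,0,0.3],"yaw": 0},{"claw": 1,"delta_pos": [0,0,0.1],"yaw": 0},{"claw": 1,"delta_pos": [0,0,0],"yaw": 0},{"claw": 1,"delta_pos": [0,0,0],"yaw": 0}]}}

```text
clock: 32.0
eef_pos: [483.4, 20.1, 183.2]
tcp_rot: [3.142, 0.0, -0.031]
contact_force: [0.6, 0.5, -1.2]
opening: 0.621
grasp_force: 48.0
```

{"fn": "apply_moves", "kwargs": {"deltas": [{"claw": 1,"delta_pos": [0.05,0,0.07],"yaw": 0},{"claw": 1,"delta_pos": [0,0,0],"yaw": 0},{"claw": 1,"delta_pos": [0,0,0],"yaw": 0}]}}

```text
clock: 32.38
eef_pos: [483.8, 20.1, 182.9]
tcp_rot: [3.142, 0.0, -0.031]
contact_force: [-2.7, 0.5, 6.5]
opening: 0.625
grasp_force: 48.8
```

{"fn": "apply_moves", "kwargs": {"deltas": [{"claw": -0.1,"delta_pos": [0,0,0],"yaw": 0},{"claw": -0.5,"delta_pos": [0,0,0],"yaw": 0},{"claw": -1,"delta_pos": [0,0,0],"yaw": 0},{"claw": -1,"delta_pos": [0,0,0],"yaw": 0},{"claw": -1,"delta_pos": [0,0,-3],"yaw": 0},{"claw": -1,"delta_pos": [-1,0,-6],"yaw": 0},{"claw": -1,"delta_pos": [-1,0,-6],"yaw": 0},{"claw": -1,"delta_pos": [0,0,0],"yaw": 0}]}}

```text
clock: 33.38
eef_pos: [464.9, 20.8, 336.8]
tcp_rot: [-3.141, -0.008, -0.031]
contact_force: [-0.5, -0.1, 0.2]
opening: 0.996
grasp_force: 0.0
```

{"fn": "apply_moves", "kwargs": {"deltas": [{"claw": -1,"delta_pos": [0,0,0],"yaw": 0},{"claw": -1,"delta_pos": [0,0,0],"yaw": 0}]}}

```text
clock: 33.62
eef_pos: [463.5, 20.7, 331.1]
tcp_rot: [3.141, 0.003, -0.031]
contact_force: [0.4, -0.4, -0.5]
opening: 1.0
grasp_force: 0.0
```

Run:
```python
from dfit import *
s=r.sense();print(s['eef_pos'],s['tcp_rot'])
f=grab('wrist','w_p');P=cloud(f)
cv2.imwrite('pics/w_p.png',cv2.resize(f['img'][80:260,150:360],None,fx=3.5,fy=3.2))
roi=(P[...,0]>420)&(P[...,0]<530)&(abs(P[...,1]-20)<50)
dfit(f,roi&(P[...,2]>33)&(P[...,2]<46),38)
```

```text
[463.47809105  20.67582804 331.11737715] [ 3.14139910e+00  2.61563549e-03 -3.13400220e-02]
slopes -0.024 -0.043 -0.032
px [219, 134, 68, 77, 4624] width 53.5 len 63.0 yaw -0.0344 origin [475.8  21.1]
```

View pics/w_p.png

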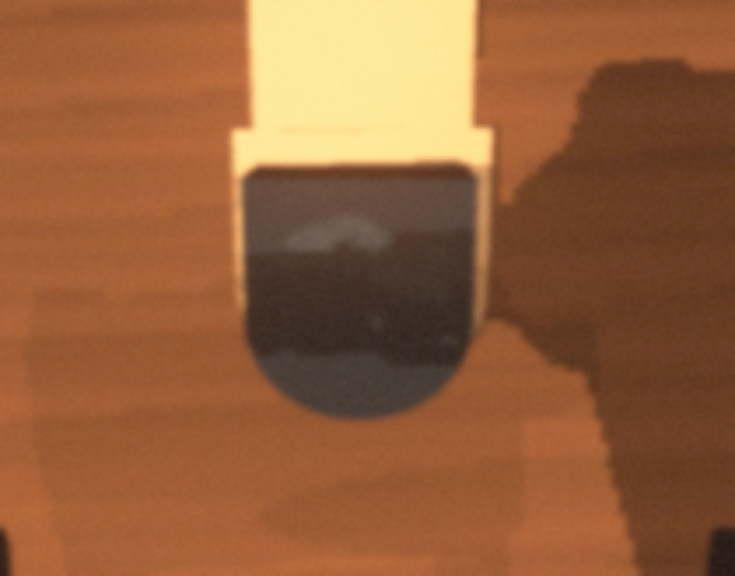

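The heel sits within the outline, flat edge towards the toe: measured (475.8, 21.1), yaw −0.034, against the seat at (475.8, 20.4), −0.030. Next I return the containers, starting with the jar.

{"fn": "apply_moves", "kwargs": {"deltas": [{"claw": -1,"delta_pos": [0,0,-3],"yaw": -0.178},{"claw": -1,"delta_pos": [0,0,-3.5],"yaw": -0.178},{"claw": -1,"delta_pos": [0,0,0],"yaw": -0.178},{"claw": -1,"delta_pos": [0,0,0],"yaw": -0.178},{"claw": -1,"delta_pos": [0,0,0],"yaw": -0.178},{"claw": -1,"delta_pos": [0,0,0],"yaw": -0.178},{"claw": -1,"delta_pos": [0,0,0],"yaw": -0.178},{"claw": -1,"delta_pos": [0,0,0],"yaw": -0.178}]}}

```text
clock: 34.67
eef_pos: [463.9, 20.7, 396.1]
tcp_rot: [-3.139, 0.001, 1.399]
contact_force: [-0.8, -0.4, -0.2]
opening: 1.005
grasp_force: 0.0
```

{"fn": "apply_moves", "kwargs": {"deltas": [{"claw": -1,"delta_pos": [0,0,0],"yaw": -0.178},{"claw": -1,"delta_pos": [-5.5,1,0],"yaw": 0},{"claw": -1,"delta_pos": [-5.5,1,0],"yaw": 0},{"claw": -1,"delta_pos": [-5.5,1,0],"yaw": 0},{"claw": -1,"delta_pos": [-5.5,1,0],"yaw": 0},{"claw": -1,"delta_pos": [-4,0.4,0],"yaw": 0},{"claw": -1,"delta_pos": [0,0,0],"yaw": 0},{"claw": -1,"delta_pos": [0,0,0],"yaw": 0}]}}

```text
clock: 35.67
eef_pos: [507.6, -239.0, 396.1]
tcp_rot: [-3.139, -0.001, 1.57]
contact_force: [-0.2, 0.4, 0.2]
opening: 0.998
grasp_force: 0.0
```

Run:
```python
from h import *
s=r.sense();print(s['eef_pos'],s['tcp_rot'])
f=grab('wrist','w_m2');P=cloud(f);z=P[...,2]
for nm,a,b,zt in (('jar',82,100,94),('talls',114,134,122)):
    n,k,st,c=cv2.connectedComponentsWithStats(((z>a)&(z<b)&(P[...,1]<-180)&(abs(P[...,0]-505)<80)).astype(np.uint8))
    for i in range(1,n):
        if st[i,4]>80: print(nm,st[i].tolist(),onz(f,[c[i]],zt)[0].round(1))
```

```text
[ 507.62208329 -238.97548764  396.14928678] [-3.13931160e+00 -1.43324365e-03  1.57010701e+00]
jar [219, 181, 68, 68, 3599] [ 506.6 -266.8   94. ]
jar [225, 263, 53, 28, 480] [ 505.7 -322.6   94. ]
jar [229, 332, 48, 14, 464] [ 506.7 -395.7   94. ]
talls [236, 293, 31, 35, 864] [ 505.7 -343.4  122. ]
```

View pics/w_m2.png

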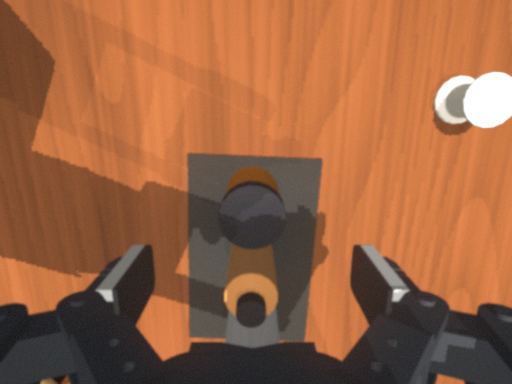

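The jar (253,210) and the bottle (250,300) stand upright on the mat, with the tin behind them. Picking the jar.

{"fn": "apply_moves", "kwargs": {"deltas": [{"claw": -1,"delta_pos": [-2.8,0.05,3],"yaw": 0},{"claw": -1,"delta_pos": [0,0,5],"yaw": 0},{"claw": -1,"delta_pos": [0,0,5],"yaw": 0},{"claw": -1,"delta_pos": [0,0,3],"yaw": 0},{"claw": -1,"delta_pos": [0,0,0],"yaw": 0},{"claw": -1,"delta_pos": [0,0,0],"yaw": 0}], "grip_force": 50}}

```text
clock: 36.48
eef_pos: [509.0, -266.8, 238.6]
tcp_rot: [3.14, 0.001, 1.572]
contact_force: [-0.1, 0.4, -0.1]
opening: 1.002
grasp_force: 0.0
```

{"fn": "apply_moves", "kwargs": {"deltas": [{"claw": 1,"delta_pos": [0,0,0],"yaw": 0},{"claw": 1,"delta_pos": [0,0,0],"yaw": 0},{"claw": 1,"delta_pos": [0,0,0],"yaw": 0},{"claw": 1,"delta_pos": [0,0,0],"yaw": 0},{"claw": 1,"delta_pos": [0,0,0],"yaw": 0}]}}

```text
clock: 37.1
eef_pos: [508.8, -267.6, 239.3]
tcp_rot: [3.14, 0.001, 1.571]
contact_force: [-2.6, 0.3, 8.8]
opening: 0.686
grasp_force: 51.7
```

{"fn": "apply_moves", "kwargs": {"deltas": [{"claw": 1,"delta_pos": [0,0,-3],"yaw": 0},{"claw": 1,"delta_pos": [0,0,-5],"yaw": 0},{"claw": 1,"delta_pos": [0,0,-5],"yaw": 0},{"claw": 1,"delta_pos": [3,0,-3],"yaw": 0},{"claw": 1,"delta_pos": [5,0,0],"yaw": 0},{"claw": 1,"delta_pos": [6,0,0],"yaw": 0},{"claw": 1,"delta_pos": [6,0,0],"yaw": 0},{"claw": 1,"delta_pos": [6,0.3,0],"yaw": 0}]}}

```text
clock: 38.1
eef_pos: [510.8, -5.6, 398.3]
tcp_rot: [3.14, -0.0, 1.57]
contact_force: [1.6, 0.8, -2.8]
opening: 0.687
grasp_force: 55.1
```

{"fn": "apply_moves", "kwargs": {"deltas": [{"claw": 1,"delta_pos": [6,0.3,0],"yaw": 0},{"claw": 1,"delta_pos": [6,0.3,0],"yaw": 0},{"claw": 1,"delta_pos": [6,0.3,0],"yaw": 0},{"claw": 1,"delta_pos": [6,0.3,0],"yaw": 0},{"claw": 1,"delta_pos": [6,0.3,0],"yaw": 0},{"claw": 1,"delta_pos": [6,0.3,0],"yaw": 0},{"claw": 1,"delta_pos": [5,0.2,0],"yaw": 0},{"claw": 1,"delta_pos": [3,0,0],"yaw": 0}]}}

```text
clock: 39.1
eef_pos: [530.9, 435.1, 397.8]
tcp_rot: [3.141, -0.001, 1.572]
contact_force: [0.5, 0.4, -1.4]
opening: 0.687
grasp_force: 55.1
```

{"fn": "apply_moves", "kwargs": {"deltas": [{"claw": 1,"delta_pos": [0,0,0],"yaw": 0},{"claw": 1,"delta_pos": [0,0,0],"yaw": 0},{"claw": 1,"delta_pos": [0,0,0],"yaw": 0}]}}

```text
clock: 39.48
eef_pos: [531.6, 431.6, 397.8]
tcp_rot: [-3.142, 0.0, 1.57]
contact_force: [0.5, 0.1, -1.4]
opening: 0.685
grasp_force: 55.1
```

{"fn": "apply_moves", "kwargs": {"deltas": [{"claw": 1,"delta_pos": [0.45,0.05,4],"yaw": 0},{"claw": 1,"delta_pos": [0,0,5],"yaw": 0},{"claw": 1,"delta_pos": [0,0,4],"yaw": 0},{"claw": 1,"delta_pos": [0,0,1.5],"yaw": 0},{"claw": 1,"delta_pos": [0,0,0.5],"yaw": 0},{"claw": 1,"delta_pos": [0,0,0],"yaw": 0},{"claw": 1,"delta_pos": [0,0,0],"yaw": 0}]}}

```text
clock: 40.35
eef_pos: [532.5, 437.6, 249.3]
tcp_rot: [3.14, -0.002, 1.571]
contact_force: [0.3, 0.5, -2.7]
opening: 0.682
grasp_force: 55.1
```

{"fn": "apply_moves", "kwargs": {"deltas": [{"claw": 1,"delta_pos": [-0.1,-0.05,0.6],"yaw": 0},{"claw": 1,"delta_pos": [0,0,0.15],"yaw": 0},{"claw": 1,"delta_pos": [0,0,0.1],"yaw": 0},{"claw": 1,"delta_pos": [0,0,0],"yaw": 0},{"claw": 1,"delta_pos": [0,0,0],"yaw": 0}]}}

```text
clock: 40.98
eef_pos: [531.6, 436.8, 241.3]
tcp_rot: [3.14, -0.002, 1.571]
contact_force: [-5.2, -2.0, 14.3]
opening: 0.687
grasp_force: 56.7
```

{"fn": "apply_moves", "kwargs": {"deltas": [{"claw": -1,"delta_pos": [0,0,0],"yaw": 0},{"claw": -1,"delta_pos": [0,0,0],"yaw": 0},{"claw": -1,"delta_pos": [0,0,0],"yaw": 0},{"claw": -1,"delta_pos": [0,0,-5],"yaw": 0},{"claw": -1,"delta_pos": [0,0,-6],"yaw": 0},{"claw": -1,"delta_pos": [0,0,-5],"yaw": 0},{"claw": -1,"delta_pos": [-6,0,0],"yaw": 0},{"claw": -1,"delta_pos": [-6,0,0],"yaw": 0}]}}

```text
clock: 41.98
eef_pos: [531.2, 315.3, 399.6]
tcp_rot: [3.14, -0.001, 1.572]
contact_force: [0.4, -0.9, -0.2]
opening: 1.003
grasp_force: 0.0
```

{"fn": "apply_moves", "kwargs": {"deltas": [{"claw": -1,"delta_pos": [-6,-0.3,0],"yaw": 0},{"claw": -1,"delta_pos": [-6,-0.3,0],"yaw": 0},{"claw": -1,"delta_pos": [-6,-0.3,0],"yaw": 0},{"claw": -1,"delta_pos": [-6,-0.3,0],"yaw": 0},{"claw": -1,"delta_pos": [-6,-0.3,0],"yaw": 0},{"claw": -1,"delta_pos": [-6,-0.3,0],"yaw": 0},{"claw": -1,"delta_pos": [-6,-0.3,0],"yaw": 0},{"claw": -1,"delta_pos": [-6,-0.3,0],"yaw": 0}]}}

```text
clock: 42.98
eef_pos: [507.0, -165.8, 399.1]
tcp_rot: [3.141, 0.0, 1.571]
contact_force: [1.2, -0.3, 1.3]
opening: 1.003
grasp_force: 0.0
```

{"fn": "apply_moves", "kwargs": {"deltas": [{"claw": -1,"delta_pos": [-6,-0.1,0],"yaw": 0},{"claw": -1,"delta_pos": [-6,0,0],"yaw": 0},{"claw": -1,"delta_pos": [-5,0,0],"yaw": 0},{"claw": -1,"delta_pos": [0,0,0],"yaw": 0},{"claw": -1,"delta_pos": [0,0,0],"yaw": 0}]}}

```text
clock: 43.6
eef_pos: [506.1, -333.5, 398.6]
tcp_rot: [-3.141, -0.001, 1.57]
contact_force: [0.4, 1.3, 1.3]
opening: 0.999
grasp_force: 0.0
```

{"fn": "apply_moves", "kwargs": {"deltas": [{"claw": -1,"delta_pos": [-0.85,0.05,3],"yaw": 0},{"claw": -1,"delta_pos": [0,0,5],"yaw": 0},{"claw": -1,"delta_pos": [0,0,5],"yaw": 0},{"claw": -1,"delta_pos": [0,0,3.4],"yaw": 0},{"claw": -1,"delta_pos": [0,0,0],"yaw": 0},{"claw": -1,"delta_pos": [0,0,0],"yaw": 0}]}}

```text
clock: 44.35
eef_pos: [507.6, -341.8, 236.4]
tcp_rot: [3.14, 0.001, 1.572]
contact_force: [0.3, -0.5, 1.0]
opening: 0.999
grasp_force: 0.0
```

{"fn": "apply_moves", "kwargs": {"deltas": [{"claw": 1,"delta_pos": [0,0,0],"yaw": 0},{"claw": 1,"delta_pos": [0,0,0],"yaw": 0},{"claw": 1,"delta_pos": [0,0,0],"yaw": 0},{"claw": 1,"delta_pos": [0,0,0],"yaw": 0},{"claw": 1,"delta_pos": [0,0,0],"yaw": 0},{"claw": 1,"delta_pos": [0,0,0],"yaw": 0}]}}

```text
clock: 45.1
eef_pos: [507.1, -342.6, 236.5]
tcp_rot: [3.14, 0.001, 1.571]
contact_force: [-2.9, 1.0, 7.4]
opening: 0.57
grasp_force: 50.5
```

{"fn": "apply_moves", "kwargs": {"deltas": [{"claw": 1,"delta_pos": [0,0,-3],"yaw": 0},{"claw": 1,"delta_pos": [0,0,-5],"yaw": 0},{"claw": 1,"delta_pos": [0,0,-5],"yaw": 0},{"claw": 1,"delta_pos": [3,0,-3],"yaw": 0},{"claw": 1,"delta_pos": [5,0,0],"yaw": 0},{"claw": 1,"delta_pos": [6,0,0],"yaw": 0},{"claw": 1,"delta_pos": [6,0,0],"yaw": 0},{"claw": 1,"delta_pos": [6,0,0],"yaw": 0}]}}

```text
clock: 46.1
eef_pos: [506.3, -80.6, 395.4]
tcp_rot: [3.141, -0.0, 1.57]
contact_force: [1.9, -0.2, -2.4]
opening: 0.575
grasp_force: 52.6
```

{"fn": "apply_moves", "kwargs": {"deltas": [{"claw": 1,"delta_pos": [6,0,0],"yaw": 0},{"claw": 1,"delta_pos": [6,0,0],"yaw": 0},{"claw": 1,"delta_pos": [6,0,0],"yaw": 0},{"claw": 1,"delta_pos": [6,0,0],"yaw": 0},{"claw": 1,"delta_pos": [6,0,0],"yaw": 0},{"claw": 1,"delta_pos": [5,0,0],"yaw": 0},{"claw": 1,"delta_pos": [2,0,0],"yaw": 0},{"claw": 1,"delta_pos": [0,0,0],"yaw": 0}]}}

```text
clock: 47.1
eef_pos: [506.7, 288.4, 394.9]
tcp_rot: [-3.141, 0.0, 1.573]
contact_force: [-0.1, -0.4, -2.4]
opening: 0.569
grasp_force: 52.6
```

{"fn": "apply_moves", "kwargs": {"deltas": [{"claw": 1,"delta_pos": [0,0,0],"yaw": 0},{"claw": 1,"delta_pos": [0,0,0],"yaw": 0}]}}

```text
clock: 47.35
eef_pos: [507.1, 286.4, 395.1]
tcp_rot: [-3.141, 0.0, 1.569]
contact_force: [-0.7, 0.1, -2.4]
opening: 0.568
grasp_force: 52.6
```

{"fn": "apply_moves", "kwargs": {"deltas": [{"claw": 1,"delta_pos": [0.15,0,4],"yaw": 0},{"claw": 1,"delta_pos": [0,0,5],"yaw": 0},{"claw": 1,"delta_pos": [0,0,4],"yaw": 0},{"claw": 1,"delta_pos": [0,0,1.7],"yaw": 0},{"claw": 1,"delta_pos": [0,0,0.5],"yaw": 0},{"claw": 1,"delta_pos": [0,0,0],"yaw": 0},{"claw": 1,"delta_pos": [0,0,0],"yaw": 0}]}}

```text
clock: 48.22
eef_pos: [507.5, 289.5, 244.4]
tcp_rot: [3.14, -0.001, 1.571]
contact_force: [-0.4, -0.4, -2.3]
opening: 0.57
grasp_force: 52.6
```

{"fn": "apply_moves", "kwargs": {"deltas": [{"claw": 1,"delta_pos": [-0.05,-0.05,0.35],"yaw": 0},{"claw": 1,"delta_pos": [0,0,0.15],"yaw": 0},{"claw": 1,"delta_pos": [0,0,0.1],"yaw": 0},{"claw": 1,"delta_pos": [0,0,0],"yaw": 0},{"claw": 1,"delta_pos": [0,0,0],"yaw": 0}]}}

```text
clock: 48.85
eef_pos: [506.5, 289.0, 238.5]
tcp_rot: [3.141, -0.001, 1.571]
contact_force: [-5.0, -1.2, 14.8]
opening: 0.571
grasp_force: 54.2
```

{"fn": "apply_moves", "kwargs": {"deltas": [{"claw": -1,"delta_pos": [0,0,0],"yaw": 0},{"claw": -1,"delta_pos": [0,0,0],"yaw": 0},{"claw": -1,"delta_pos": [0,0,0],"yaw": 0},{"claw": -1,"delta_pos": [0,0,-5],"yaw": 0},{"claw": -1,"delta_pos": [0,0,-6],"yaw": 0},{"claw": -1,"delta_pos": [0,0,-5],"yaw": 0},{"claw": -1,"delta_pos": [-6,0,0],"yaw": 0},{"claw": -1,"delta_pos": [-6,0,0],"yaw": 0}]}}

```text
clock: 49.85
eef_pos: [506.3, 167.8, 397.7]
tcp_rot: [3.14, -0.0, 1.573]
contact_force: [0.7, -1.3, -0.4]
opening: 0.997
grasp_force: 0.0
```

{"fn": "apply_moves", "kwargs": {"deltas": [{"claw": -1,"delta_pos": [-6,0,0],"yaw": 0},{"claw": -1,"delta_pos": [-6,0,0],"yaw": 0},{"claw": -1,"delta_pos": [-6,0,0],"yaw": 0},{"claw": -1,"delta_pos": [-6,0,0],"yaw": 0},{"claw": -1,"delta_pos": [-6,0,0],"yaw": 0},{"claw": -1,"delta_pos": [-6,0,0],"yaw": 0},{"claw": -1,"delta_pos": [-6,0,0],"yaw": 0},{"claw": -1,"delta_pos": [-6,0,0],"yaw": 0}]}}

```text
clock: 50.85
eef_pos: [506.0, -313.3, 396.9]
tcp_rot: [3.141, -0.0, 1.57]
contact_force: [1.3, 0.5, 0.2]
opening: 0.999
grasp_force: 0.0
```

{"fn": "apply_moves", "kwargs": {"deltas": [{"claw": -1,"delta_pos": [-6,0,0],"yaw": 0},{"claw": -1,"delta_pos": [-4,0,0],"yaw": 0},{"claw": -1,"delta_pos": [0,0,0],"yaw": 0},{"claw": -1,"delta_pos": [0,0,0],"yaw": 0},{"claw": -1,"delta_pos": [0,0,0],"yaw": 0}]}}

```text
clock: 51.48
eef_pos: [506.5, -410.1, 397.0]
tcp_rot: [-3.141, -0.0, 1.572]
contact_force: [-0.6, 0.0, 0.3]
opening: 1.0
grasp_force: 0.0
```

{"fn": "apply_moves", "kwargs": {"deltas": [{"claw": -1,"delta_pos": [-1.25,0,3],"yaw": 0},{"claw": -1,"delta_pos": [0,0,5],"yaw": 0},{"claw": -1,"delta_pos": [0,0,5],"yaw": 0},{"claw": -1,"delta_pos": [0,0,2.7],"yaw": 0},{"claw": -1,"delta_pos": [0,0,0],"yaw": 0},{"claw": -1,"delta_pos": [0,0,0],"yaw": 0}]}}

```text
clock: 52.22
eef_pos: [507.1, -423.6, 241.5]
tcp_rot: [3.14, 0.001, 1.571]
contact_force: [0.8, -0.3, 0.4]
opening: 0.999
grasp_force: 0.0
```

{"fn": "apply_moves", "kwargs": {"deltas": [{"claw": 1,"delta_pos": [0,0,0],"yaw": 0},{"claw": 1,"delta_pos": [0,0,0],"yaw": 0},{"claw": 1,"delta_pos": [0,0,0],"yaw": 0},{"claw": 1,"delta_pos": [0,0,0],"yaw": 0},{"claw": 1,"delta_pos": [0,0,0],"yaw": 0}]}}

```text
clock: 52.85
eef_pos: [506.7, -424.1, 241.7]
tcp_rot: [3.14, 0.001, 1.571]
contact_force: [-1.3, 1.7, 6.6]
opening: 0.681
grasp_force: 52.3
```

{"fn": "apply_moves", "kwargs": {"deltas": [{"claw": 1,"delta_pos": [0,0,-3],"yaw": 0},{"claw": 1,"delta_pos": [0,0,-5],"yaw": 0},{"claw": 1,"delta_pos": [0,0,-5],"yaw": 0},{"claw": 1,"delta_pos": [3,0,-3],"yaw": 0},{"claw": 1,"delta_pos": [5,0,0],"yaw": 0},{"claw": 1,"delta_pos": [6,-0.5,0],"yaw": 0},{"claw": 1,"delta_pos": [6,-0.5,0],"yaw": 0},{"claw": 1,"delta_pos": [6,-0.5,0],"yaw": 0}]}}

```text
clock: 53.85
eef_pos: [490.6, -162.0, 400.4]
tcp_rot: [3.141, 0.0, 1.57]
contact_force: [1.4, -0.6, -3.0]
opening: 0.682
grasp_force: 55.1
```

{"fn": "apply_moves", "kwargs": {"deltas": [{"claw": 1,"delta_pos": [6,-0.5,0],"yaw": 0},{"claw": 1,"delta_pos": [6,-0.5,0],"yaw": 0},{"claw": 1,"delta_pos": [6,-0.5,0],"yaw": 0},{"claw": 1,"delta_pos": [6,-0.5,0],"yaw": 0},{"claw": 1,"delta_pos": [6,-0.5,0],"yaw": 0},{"claw": 1,"delta_pos": [6,-0.5,0],"yaw": 0},{"claw": 1,"delta_pos": [6,-0.5,0],"yaw": 0},{"claw": 1,"delta_pos": [5,-0.5,0],"yaw": 0}]}}

```text
clock: 54.85
eef_pos: [450.7, 308.3, 400.5]
tcp_rot: [3.141, -0.001, 1.571]
contact_force: [1.4, 0.9, -3.7]
opening: 0.678
grasp_force: 55.1
```

{"fn": "apply_moves", "kwargs": {"deltas": [{"claw": 1,"delta_pos": [4,-0.2,0],"yaw": 0},{"claw": 1,"delta_pos": [1.2,0,0],"yaw": 0},{"claw": 1,"delta_pos": [0,0,0],"yaw": 0},{"claw": 1,"delta_pos": [0,0,0],"yaw": 0}]}}

```text
clock: 55.35
eef_pos: [449.5, 357.1, 400.0]
tcp_rot: [-3.141, 0.001, 1.57]
contact_force: [0.1, 0.3, -3.4]
opening: 0.678
grasp_force: 55.1
```

{"fn": "apply_moves", "kwargs": {"deltas": [{"claw": 1,"delta_pos": [0.38,0,4],"yaw": 0},{"claw": 1,"delta_pos": [0,0,5],"yaw": 0},{"claw": 1,"delta_pos": [0,0,4],"yaw": 0},{"claw": 1,"delta_pos": [0,0,1.7],"yaw": 0},{"claw": 1,"delta_pos": [0,0,0.5],"yaw": 0},{"claw": 1,"delta_pos": [0,0,0],"yaw": 0},{"claw": 1,"delta_pos": [0,0,0],"yaw": 0}]}}

```text
clock: 56.22
eef_pos: [450.0, 362.4, 249.4]
tcp_rot: [3.14, -0.002, 1.571]
contact_force: [-0.9, 0.5, -3.8]
opening: 0.681
grasp_force: 55.0
```

{"fn": "apply_moves", "kwargs": {"deltas": [{"claw": 1,"delta_pos": [0,-0.08,0.35],"yaw": 0},{"claw": 1,"delta_pos": [0,0,0.15],"yaw": 0},{"claw": 1,"delta_pos": [0,0,0.06],"yaw": 0},{"claw": 1,"delta_pos": [0,0,0],"yaw": 0},{"claw": 1,"delta_pos": [0,0,0],"yaw": 0}]}}

```text
clock: 56.85
eef_pos: [448.6, 362.3, 243.8]
tcp_rot: [3.141, -0.001, 1.571]
contact_force: [-4.9, -1.4, 11.2]
opening: 0.681
grasp_force: 56.4
```

{"fn": "apply_moves", "kwargs": {"deltas": [{"claw": -1,"delta_pos": [0,0,0],"yaw": 0},{"claw": -1,"delta_pos": [0,0,0],"yaw": 0},{"claw": -1,"delta_pos": [0,0,0],"yaw": 0},{"claw": -1,"delta_pos": [0,0,-5],"yaw": 0},{"claw": -1,"delta_pos": [0,0,-6],"yaw": 0},{"claw": -1,"delta_pos": [0,0,-5],"yaw": 0},{"claw": -1,"delta_pos": [1.4,5.2,0],"yaw": 0},{"claw": -1,"delta_pos": [0,0,0],"yaw": 0}]}}

```text
clock: 57.85
eef_pos: [503.0, 376.6, 403.2]
tcp_rot: [3.139, -0.002, 1.57]
contact_force: [-0.5, -0.8, -0.4]
opening: 1.002
grasp_force: 0.0
```

{"fn": "apply_moves", "kwargs": {"deltas": [{"claw": -1,"delta_pos": [0,0,0],"yaw": 0},{"claw": -1,"delta_pos": [0,0,0],"yaw": 0}]}}

```text
clock: 58.1
eef_pos: [499.9, 375.8, 401.8]
tcp_rot: [-3.14, 0.001, 1.571]
contact_force: [-0.3, 0.1, 0.3]
opening: 1.0
grasp_force: 0.0
```

Run:
```python
from h import *
s=r.sense();print(s['eef_pos'],s['tcp_rot'])
grab('wrist','w_fin'); grab('scene','s_fin')
def comp(mask,seed):
    k=cv2.connectedComponents(mask.astype(np.uint8))[1]; return k==k[seed[1],seed[0]]
for n in('w_tray','w_fin'):
    f=pickle.load(open(n+'.pkl','rb'));P=cloud(f);z=P[...,2]
    inside=(P[...,0]>410)&(P[...,0]<580)&(P[...,1]>250)&(P[...,1]<475)
    for nm,a,b,zt in (('jar',88,104,96),('tall',119,135,125)):
        N,k,st,c=cv2.connectedComponentsWithStats((inside&(z>a)&(z<b)).astype(np.uint8))
        print(n,nm,[(int(st[i,4]),onz(f,[c[i]],zt)[0].round(1).tolist()) for i in range(1,N) if st[i,4]>400])
a=cv2.imread('pics/s_fin.png');b=cv2.imread('pics/w_fin.png')
cv2.imwrite('pics/fin.png',np.hstack([cv2.resize(a[120:320,100:430],(450,500)),cv2.resize(b,(350,500))]))
```

```text
[499.93540371 375.77248118 401.8009885 ] [-3.14035354e+00  8.35445561e-04  1.57088697e+00]
w_tray jar [(4230, [531.2, 436.3, 96.0]), (535, [504.9, 304.2, 96.0])]
w_tray tall [(2751, [449.1, 362.6, 125.0]), (818, [505.9, 288.4, 125.0])]
w_fin jar [(4323, [529.5, 436.7, 96.0]), (539, [504.9, 304.1, 96.0])]
w_fin tall [(2816, [448.8, 362.5, 125.0]), (836, [505.0, 288.2, 125.0])]
```

View pics/fin.png

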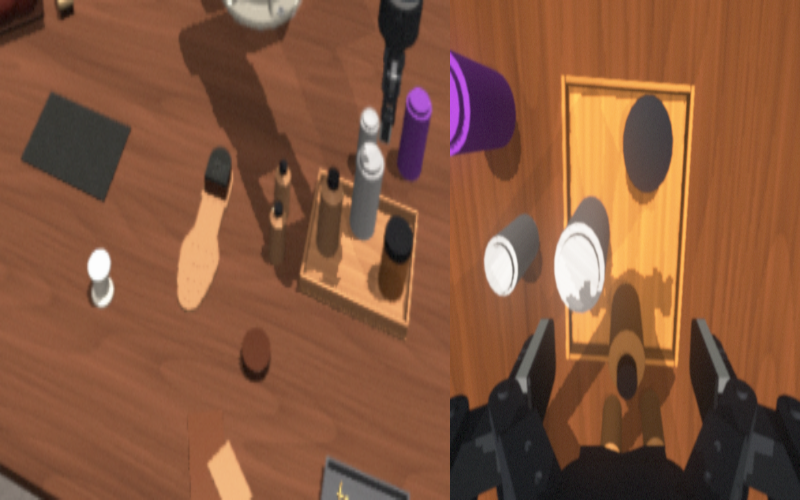

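All three stand upright in the tray within 2 mm of where they started. The heel is on the seat at (217,172) in the left half of the picture, the spool and polish tin are where they were, and the gripper is open and clear.

```bash
python3 -c "
from rig import r
print(r.sign_off())"
```

```text
the job is handed in; nothing more can be done
None
```

The job is handed in at about 58 s: the heel sits on the seat about 0.7 mm off by my measurement, flat edge to the toe, and the tin, bottle and jar stand in the tray within 2 mm of their start; the verdict was not shown.

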